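# Locking toy-shop security keepers

### The job

Lock every security keeper on the counter: slide the press head fully home to its green-marked end, hold each keeper with its slot end pressed flat against the stop until the plunger has driven its red plug fully in, and lay the keepers upright, flat on the floor of the wooden tray. Use the plunger only while the head is home, do not push the plugs with the fingers, and leave the other toys alone. When all are locked, slide the head back to its parked end behind the yellow guard.

Things in the scene. Friction and masses are not known exactly. Their poses are not given: they have to be found in the camera images.
- press: locking press, fixed; place and yaw vary. Origin: counter level under the stop face at the working place; +x = pressing direction, +y left. Bed: aluminium plate x -127 to -2, y -45 to 45 mm, top 8 mm up. Slide foot x 5 to 105, y -200 to 71 mm, 16 mm tall, with 45 mm tall end blocks. Yellow guard plate x -28 to -22, y -160 to -100 mm, 50 mm tall, covers the parked plunger
- head_slide (a joint): blue press head along its slide, m, growing along the press's +y: 0 = fully parked at the right end block (plunger behind the guard), 0.130 = fully home at the left end block (green mark), with the plunger on the bed's centre line (press y = 0). Stays where left; takes about 5 N plus 15 N s/m to move. Starts at 0 to 0.045
- head_grip (a point): grip point, moving with the head: on a black upright fin 40 mm (press x) by 20 mm (press y), 62 to 102 mm above the counter; the point is 86 mm up, 40 mm behind the stop face. Pinch it from above, fingers closing along press y, and move it along y. The head is 100 mm wide, 75 mm deep, its top 62 mm up; its flat front is the stop face
- plunger_press (a joint): steel plunger, 13 mm across, sticking 15 mm out of the middle of the head's stop face towards press -x, 30 mm above the counter. Value: how far it is pushed back, m: 0 free, 0.015 flush. Spring 0.8 N per mm (about 11 N when a keeper with an open plug is seated on the stop)
- tray: wooden display tray, fixed (place and yaw vary), outside 292 x 212 mm (its x, y), inside 280 x 200 mm, floor 6 mm thick, rim 18 mm above the counter. Origin under its centre. Holds four keepers, two by two, lying along its x
- keeper_green: security keeper (may be absent): clear case 90 mm long (its x, -45 to 45), 46 mm wide (y), 44 mm tall, green pack inside, about 0.2 to 0.35 kg. Origin: centre of underside. Its +x end has a slot 24 mm wide, open on top, between two black cheeks, with the red plug. Starts flat on the counter at the left, +x within 0.5 rad of world +x. Grasp across the 46 mm width from above
- keeper_blue: security keeper (may be absent): clear case 90 mm long (its x, -45 to 45), 46 mm wide (y), 44 mm tall, blue pack inside, about 0.2 to 0.35 kg. Origin: centre of underside. Its +x end has a slot 24 mm wide, open on top, between two black cheeks, with the red plug. Starts flat on the counter at the left, +x within 0.5 rad of world +x. Grasp across the 46 mm width from above
- keeper_yellow: security keeper (may be absent): clear case 90 mm long (its x, -45 to 45), 46 mm wide (y), 44 mm tall, yellow pack inside, about 0.2 to 0.35 kg. Origin: centre of underside. Its +x end has a slot 24 mm wide, open on top, between two black cheeks, with the red plug. Starts flat on the counter at the left, +x within 0.5 rad of world +x. Grasp across the 46 mm width from above
- keeper_orange: security keeper (may be absent): clear case 90 mm long (its x, -45 to 45), 46 mm wide (y), 44 mm tall, orange pack inside, about 0.2 to 0.35 kg. Origin: centre of underside. Its +x end has a slot 24 mm wide, open on top, between two black cheeks, with the red plug. Starts flat on the counter at the left, +x within 0.5 rad of world +x. Grasp across the 46 mm width from above
- plug_green: red locking plug in the slot of the green keeper, 21 mm wide, 30 mm tall. Origin: middle of its outer face, 22 mm above the keeper's underside; the face is 1 mm inside the cheek ends when open, 11 mm when locked
- lock_green (a joint): how far the green keeper's plug is in, m: 0 open, 0.010 locked. Heavily damped (1000 N s/m plus 2 N friction), stays where left: with the keeper's slot end held flat against the stop face, the plunger in the slot, it is driven in within 2 to 3 s; with a gap over about 2 mm at the stop it does not go fully in
- plug_blue: red locking plug in the slot of the blue keeper, 21 mm wide, 30 mm tall. Origin: middle of its outer face, 22 mm above the keeper's underside; the face is 1 mm inside the cheek ends when open, 11 mm when locked
- lock_blue (a joint): how far the blue keeper's plug is in, m: 0 open, 0.010 locked. Heavily damped (1000 N s/m plus 2 N friction), stays where left: with the keeper's slot end held flat against the stop face, the plunger in the slot, it is driven in within 2 to 3 s; with a gap over about 2 mm at the stop it does not go fully in
- plug_yellow: red locking plug in the slot of the yellow keeper, 21 mm wide, 30 mm tall. Origin: middle of its outer face, 22 mm above the keeper's underside; the face is 1 mm inside the cheek ends when open, 11 mm when locked
- lock_yellow (a joint): how far the yellow keeper's plug is in, m: 0 open, 0.010 locked. Heavily damped (1000 N s/m plus 2 N friction), stays where left: with the keeper's slot end held flat against the stop face, the plunger in the slot, it is driven in within 2 to 3 s; with a gap over about 2 mm at the stop it does not go fully in
- plug_orange: red locking plug in the slot of the orange keeper, 21 mm wide, 30 mm tall. Origin: middle of its outer face, 22 mm above the keeper's underside; the face is 1 mm inside the cheek ends when open, 11 mm when locked
- lock_orange (a joint): how far the orange keeper's plug is in, m: 0 open, 0.010 locked. Heavily damped (1000 N s/m plus 2 N friction), stays where left: with the keeper's slot end held flat against the stop face, the plunger in the slot, it is driven in within 2 to 3 s; with a gap over about 2 mm at the stop it does not go fully in
- horse_black: bystander, to be left alone: toy horse, black, 110 mm long, 120 mm tall, standing in front of the press
- horse_brown: bystander, to be left alone: toy horse, brown, same size, beyond the press
- game_tin: bystander, to be left alone: green flat tin 75 x 110 x 35 mm
- label_roll: bystander, to be left alone: white paper label roll, 76 mm across, 30 mm tall
- card_pack: bystander, to be left alone: yellow card pack 65 x 95 x 22 mm
Things that resemble listed ones, but are neither listed nor needed, are in the scene too. Leave any pink or purple look-alike of the keeper_green alone.

How it is judged:
By the outcome, as a careful person would: the job done as asked, in the order asked, and still so for the second after the job is handed in, with the robot touching nothing.
Of keeper_green, keeper_blue, keeper_yellow, keeper_orange only 3 to 4 are there at a start; the rules pass over those that are not, and their reading is None.
At some moment in a run one of keeper_green, keeper_blue, keeper_yellow, keeper_orange may be knocked a few centimetres aside while the robot is not near it.
Once in a run the grip may slacken for a moment while it holds something.
It also fails if it takes over 210 s, if anything falls off the work surface, if the arm or the gripper's body presses on something with over 40 N, if the wrist force passes 120 N, or if a joint passes its speed limit or range.

### The arm

A 6-joint arm with a two-finger parallel gripper is mounted at the origin on the work surface. World frame = base frame: x ahead of the robot, y to its left, z up, the work surface at z = 0. Lengths are in m, angles in degrees, forces in N, time in s.
With the tool pointing down it reaches from about 0.4 to 0.825 m from the base axis. Payload 7 kg.
Tool frame: the origin (TCP) lies on the centre line of the jaws, within the pads' length; the fingertips stand 22 mm ahead of it and the grasp point (between the pads) lies 3 mm ahead of it (ctrl.finger_overhang is the distance from the TCP to the fingertips, in m); z points along the fingers, y is the line along which they close (so a half turn about z gives the same grasp; the last joint's range is limited). The gripper opens to 88 mm and grips with 3 to 60 N. Pads are 19 mm wide; open, the fingers measure 130 mm over their backs; the gripper's body (78 mm by 193 mm) begins 47 mm behind the grasp point.
Start: joints at [-57.92, 20.546, 0.682, 0, -70.136, -16.507], TCP at [0.181, -0.65, 0.224] pointing down, gripper open.
Joint ranges: [-176.03, 176.03], [-82.01, 121.73], [-58.28, 71.71], [-173.87, 95.51], [-174.79, -0.11], [-173.66, 173.66]. Speed limits (degrees/s): [136.94, 136.94, 172.46, 180, 180, 180].

### API

Orientations are given as [roll, pitch, yaw] about the fixed x, y, z axes, in that order (R = Rz(yaw) Ry(pitch) Rx(roll)).
In Python, from plant import ctrl gives the robot as it stands. The module is installed in compiled form; this text tells all that it offers.
- The arm moves only by the shell command python3 -m creep 'ROWS'. ROWS is JSON, a list of rows, each an object with "grip": the closure, from 0 (fully open) to 1 (shut); "delta_pos": the shift along the tool's x, y, z scaled (see below), a list of three; "rotation": the turn, a rotation vector about the tool's x, y, z scaled (see below), a list of three. A call has 1 to 5 rows; each row is the pose to reach, as a shift and turn from the pose commanded when the call began, along the tool's axes at that moment; what a row does not reach only later rows make up. The controller multiplies each number of a shift by 10 cm and each number of a turn by pi/2 rad. A row lasts 1/10 s, in which the tool goes at most 50 mm and 8.59 degrees, less where a joint would pass 70% of its speed; a pose out of reach is approached as far as the arm can. A call with a number of a shift or a turn outside -1 to 1 is refused whole. A call with a gripper value outside its range is refused whole. The fingers move at their own pace and stop on an object; the grip force is fixed at half the most. Time passes only in rows, so rows that repeat a pose let the fingers close. It gives the time, the measured TCP pose, the force, the opening and the grip force at its end, in the units of the state.
- ctrl.get_obs(): the state, without advancing time (a new reading comes with each control period).
- ctrl.snapshot(name): name is "scene" or "top" or "wrist"; returns a dict with "color" (480x640x3 uint8, red, green, blue), "intrinsics" (3x3 intrinsics, pixels), "R" (3x3) and "t" (3): a world point X has camera coordinates R X + t. Camera axes: x right, y down, z forward; pixel columns grow to the right and rows downward; lengths in m; the calibration is good to about 2 mm. A picture is of the moment at which its call begins. There is no depth.
- ctrl.close_job(): hands the job in; it is judged then, once.
The state is a dict: "clock": time; "joint_pos": joint angles; "qvel": joint speeds; "tau": joint torques, N m; "tool_pos": TCP position; "orientation": TCP orientation; "force": force on the tool from outside, world axes, zero at the start; "moment": the same for the moment, N m; "opening": finger opening in m; "gripper_force": force on a finger pad.
Only numpy, scipy, OpenCV 4.12 (cv2) and the standard library are available. Lean on these libraries where they do the work, as an engineer would, in place of code of your own. Each camera call takes 0.05 s, during which the arm holds its last target. There are 200 camera calls.

## Working session

There is one attempt and no reset: what is moved stays moved. The work goes in short steps, Python scripts to look and compute and a shell command to move; the robot and the scene stay as the last step left them, time stands still between calls to the robot, and variables do not carry over. Pictures are saved under pics/ and viewed, at most 14 in all, crops included, and the job is handed in when it is done.

```bash
mkdir -p pics; python3 - <<'E'
from plant import ctrl
import cv2,numpy as np
for n in("scene","top"):
    s=ctrl.snapshot(n); cv2.imwrite(f"pics/{n}0.png",s["color"][:,:,::-1]); np.savez(f"pics/{n}0.npz",**s)
    print(n,s["intrinsics"].round(1).tolist(),s["R"].round(3).tolist(),s["t"].round(3).tolist())
o=ctrl.get_obs();print(o,ctrl.finger_overhang)
E
```

```text
scene [[499.6, 0.0, 321.4], [0.0, 499.6, 239.0], [0.0, 0.0, 1.0]] [[-0.641, 0.767, 0.022], [0.415, 0.371, -0.831], [-0.646, -0.523, -0.557]] [0.305, -0.129, 1.574]
top [[453.3, 0.0, 320.2], [0.0, 453.3, 242.5], [0.0, 0.0, 1.0]] [[-0.024, -1.0, -0.015], [-0.997, 0.025, -0.069], [0.069, 0.014, -0.997]] [0.02, 0.514, 1.014]
{'clock': 0.1, 'joint_pos': array([-5.79217786e+01,  2.05870823e+01,  6.40050998e-01, -1.87294086e-02,
       -7.01362770e+01, -1.65052701e+01]), 'qvel': array([ 0.02277812, -0.07229619,  0.11906357,  0.01884552, -0.04693981,
        0.01029921]), 'tau': array([-2.10723141e-03, -5.84162521e+01,  2.93751222e+01,  7.01563329e+00,
        1.01491009e-02, -8.18327771e-05]), 'tool_pos': array([ 0.1810584 , -0.64980858,  0.22322388]), 'orientation': array([ 1.79915122e+02, -6.78814072e-03, -1.64433420e+02]), 'force': array([-0.94591037, -0.31565169, -0.16650645]), 'moment': array([-0.00488417, -0.00310062, -0.01469298]), 'gripper_force': 0.0, 'opening': 0.0875009871566951} 0.022
```

View pics/top0.png

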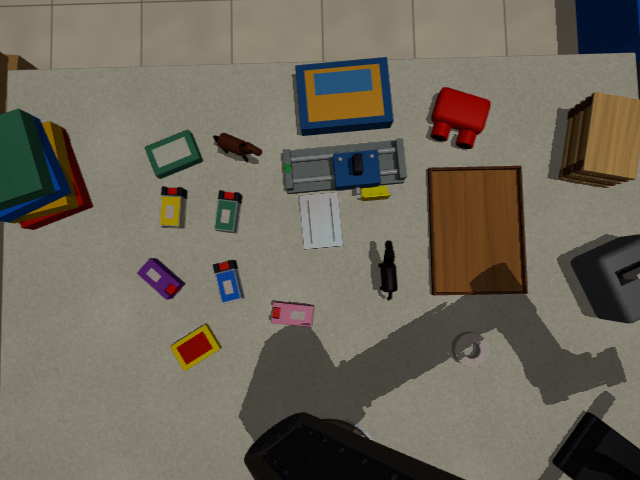

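View pics/scene0.png

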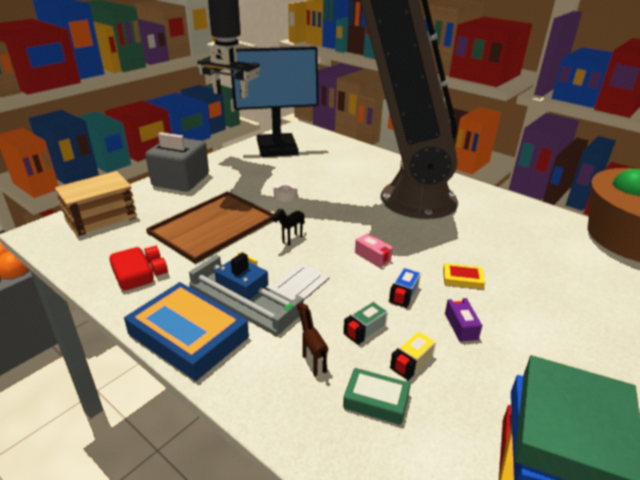

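Top view: the keepers are yellow (172,207), green (228,212) and blue (228,281), and orange is absent. Things that could be mistaken for them are purple (160,278), pink (292,313), the card pack (195,346) and the tin (173,153). The press is at (345,165), its head is parked near (358,168), and the tray is at (477,230). I'll check this choice in one enlarged crop.

```bash
cat > h.py <<'E'
import numpy as np,cv2
from plant import ctrl
from scipy.spatial.transform import Rotation as Ro
def w(s,uv,z):
    "pixel(s) -> world at height z"
    uv=np.atleast_2d(np.array(uv,float)); d=np.c_[uv,np.ones(len(uv))]@np.linalg.inv(s["intrinsics"]).T@s["R"]
    c=-s["R"].T@s["t"]; return c+d*((z-c[2])/d[:,2:])
def px(s,X):
    p=np.atleast_2d(X)@s["R"].T+s["t"]; p=p@s["intrinsics"].T; return p[:,:2]/p[:,2:]
def snap(n,name):
    s=ctrl.snapshot(n); np.savez(f"pics/{name}.npz",**s); cv2.imwrite(f"pics/{name}.png",s["color"][:,:,::-1]); return s
def load(name): return dict(np.load(f"pics/{name}.npz"))
def delta(pos,yaw=None,yaw_only=False):
    "rows units: shift (tool axes, /0.1) and turn (/(pi/2)) from measured pose to TCP pos with tool down, closing line (tool y) along world angle yaw"
    o=ctrl.get_obs(); R=Ro.from_euler('xyz',o["orientation"],degrees=True)
    d=R.inv().apply(np.array(pos)-o["tool_pos"])/0.1
    if yaw is None: return d.round(3),None
    out=[]
    for k in(0,180):
        y=np.radians(yaw+k); Y=np.array([np.cos(y),np.sin(y),0]);Z=np.array([0,0,-1.]);X=np.cross(Y,Z)
        out.append((R.inv()*Ro.from_matrix(np.c_[X,Y,Z])).as_rotvec()/(np.pi/2))
    r=min(out,key=np.linalg.norm); return d.round(3),r.round(3)
E
python3 - <<'E'
from h import *
s=load("top0");im=cv2.imread("pics/top0.png")
c=cv2.resize(im[120:320,130:420],None,fx=2.7,fy=2.7,interpolation=cv2.INTER_CUBIC);cv2.imwrite("pics/crop0.png",c)
hsv=cv2.cvtColor(im,cv2.COLOR_BGR2HSV)
def rect(m,x0,y0,x1,y1):
    k=np.zeros(m.shape,np.uint8);k[y0:y1,x0:x1]=m[y0:y1,x0:x1];n,l,st,ce=cv2.connectedComponentsWithStats(k);j=1+st[1:,4].argmax()
    return np.argwhere(l==j)[:,::-1]
bg=((hsv[:,:,1]>90)|(hsv[:,:,2]<60)).astype(np.uint8)
for n,b in dict(yellow=(155,180,192,234),green=(210,184,246,240),blue=(208,254,248,308)).items():
    p=rect(bg,*b);W=w(s,p,0.04)[:,:2];r=cv2.minAreaRect((W*1000).astype(np.float32));print(n,len(p),r)
wd=((hsv[:,:,0]<16)&(hsv[:,:,1]>100)).astype(np.uint8)
p=rect(wd,415,155,535,305);r=cv2.minAreaRect((w(s,p,0.018)[:,:2]*1000).astype(np.float32));print("tray",r)
print("tray corners",w(s,[(428,167),(521,165),(527,294),(432,294)],.018).round(3).tolist())
E
```

```text
yellow 440 ((593.0484008789062, 343.7361145019531), (41.81352996826172, 65.40819549560547), 85.95327758789062)
green 348 ((579.9295043945312, 218.9927520751953), (37.97480773925781, 63.51780700683594), 81.41888427734375)
blue 429 ((421.65240478515625, 214.45407104492188), (64.05802917480469, 41.302001953125), 12.653607368469238)
tray ((534.7978515625, -347.9953918457031), (212.740478515625, 290.70587158203125), 89.66837310791016)
tray corners [[0.682, -0.244, 0.018], [0.68, -0.456, 0.018], [0.387, -0.454, 0.018], [0.392, -0.241, 0.018]]
```

View pics/crop0.png

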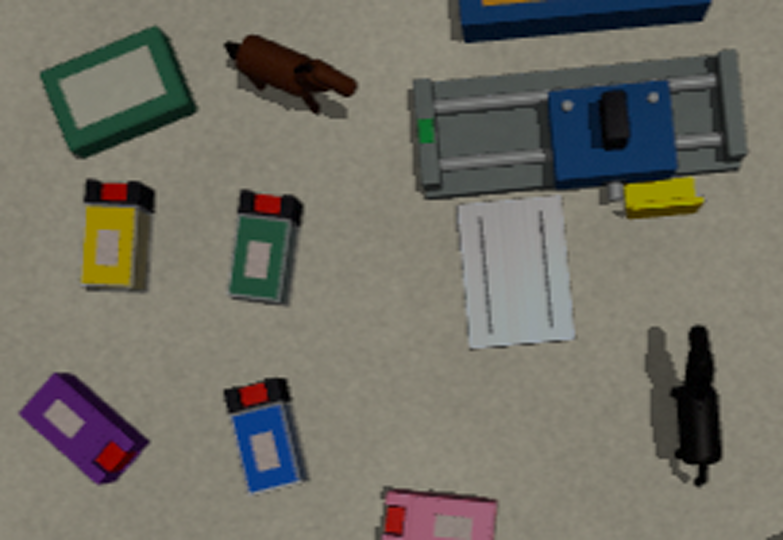

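The crop confirms the three keepers: black cheeks with a red plug, slot ends facing away. Purple and pink have no cheeks, so they are look-alikes. Next I'll fit the press pose and keeper poses.

```bash
python3 - <<'E'
from h import *
from scipy.optimize import least_squares
s=load("top0"); f=lambda c:(np.array(c,float)+.5)/2.7-.5+[130,120]
print("cam",(-s["R"].T@s["t"]).round(3))
def fit(M,C,x0):
    M=np.array(M,float)/1000;C=f(C)
    def X(p):
        c,sn=np.cos(p[2]),np.sin(p[2]);return np.c_[p[0]+c*M[:,0]-sn*M[:,1],p[1]+sn*M[:,0]+c*M[:,1],M[:,2]]
    r=least_squares(lambda p:(px(s,X(p))-C).ravel(),x0);print(r.x[:2].round(4),np.degrees(r.x[2]).round(2),"res px",np.abs(r.fun).max().round(2));return r.x
p=fit([(-2,45,8),(-2,-45,8),(-127,-45,8),(-127,45,8),(105,71,45),(5,71,45)],[(458,205),(560,196),(574,340),(470,349),(413,82),(424,198)],[.6,.0,.05])
h=w(s,f([(614,118)]),.102)[0];d=h[:2]-p[:2];c,sn=np.cos(p[2]),np.sin(p[2]);print("fin in press",c*d[0]+sn*d[1],-sn*d[0]+c*d[1],h)
# keepers top 44mm corners: slot-left, slot-right, rear-right, rear-left
K=[(45,23,44),(45,-23,44),(-45,-23,44),(-45,23,44)]
for n,C in dict(yellow=[(87,181),(153,184),(143,290),(84,289)],green=[(240,191),(302,197),(286,303),(231,297)],blue=[(225,391),(286,379),(301,484),(250,492)]).items(): print(n);fit(K,C,[.5,.3,0])
E
```

```text
cam [ 0.442 -0.007  1.047]
[0.6281 0.0094] 4.29 res px 1.96
fin in press 0.03931105005833879 -0.08839324103658265 [ 0.67387569 -0.07583594  0.102     ]
yellow
[0.6002 0.3352] -3.45 res px 2.09
green
[0.5878 0.212 ] -7.27 res px 1.36
blue
[0.4313 0.213 ] 10.13 res px 1.52
```

```bash
python3 - <<'E'
from h import *
print(delta([.66,-.05,.26],94.3))
E
```

```text
(array([-6.223,  4.493, -0.362]), array([ 0.001, -0.   ,  0.125]))
```

```bash
R() { :; }
python3 -m creep '[{"grip":0,"delta_pos":[-0.4,0.29,-0.1],"rotation":[0,0,0]},{"grip":0,"delta_pos":[-0.8,0.58,-0.2],"rotation":[0,0,0]},{"grip":0,"delta_pos":[-1,0.72,-0.36],"rotation":[0,0,0]}]'
python3 -m creep '[{"grip":0,"delta_pos":[-0.4,0.29,0],"rotation":[0,0,0]},{"grip":0,"delta_pos":[-0.8,0.58,0],"rotation":[0,0,0]},{"grip":0,"delta_pos":[-1,0.72,0],"rotation":[0,0,0]}]'
python3 -m creep '[{"grip":0,"delta_pos":[-0.4,0.29,0],"rotation":[0,0,0]},{"grip":0,"delta_pos":[-0.8,0.58,0],"rotation":[0,0,0]},{"grip":0,"delta_pos":[-1,0.72,0],"rotation":[0,0,0]}]'
python3 -m creep '[{"grip":0,"delta_pos":[-0.4,0.29,0],"rotation":[0,0,0]},{"grip":0,"delta_pos":[-0.8,0.58,0],"rotation":[0,0,0]},{"grip":0,"delta_pos":[-1,0.72,0],"rotation":[0,0,0]}]'
python3 -m creep '[{"grip":0,"delta_pos":[-0.4,0.29,0],"rotation":[0,0,0]},{"grip":0,"delta_pos":[-0.8,0.58,0],"rotation":[0,0,0]},{"grip":0,"delta_pos":[-1,0.72,0],"rotation":[0,0,0]}]'
python3 -m creep '[{"grip":0,"delta_pos":[-0.4,0.29,0],"rotation":[0,0,0.06]},{"grip":0,"delta_pos":[-0.8,0.58,0],"rotation":[0,0,0.125]},{"grip":0,"delta_pos":[-1,0.72,0],"rotation":[0,0,0.125]},{"grip":0,"delta_pos":[-1,0.72,0],"rotation":[0,0,0.125]},{"grip":0,"delta_pos":[-1,0.72,0],"rotation":[0,0,0.125]}]'
python3 - <<'E'
from h import *
s=snap("wrist","w1")
print(s["intrinsics"].round(1).tolist(),(-s["R"].T@s["t"]).round(3))
o=ctrl.get_obs();print(o["tool_pos"],o["orientation"],o["force"],o["clock"])
print(delta([.66,-.05,.26],94.3))
E
```

```text
clock: 0.4
tool_pos: [0.2591, -0.5512, 0.2592]
orientation: [179.8, -0.0, -164.4]
force: [1.0, -0.1, 0.6]
opening: 0.0875
gripper_force: 0.0
clock: 0.7
tool_pos: [0.3366, -0.4552, 0.2601]
orientation: [180.0, 0.0, -164.3]
force: [-0.6, 0.5, 0.8]
opening: 0.0881
gripper_force: 0.0
clock: 1.0
tool_pos: [0.4137, -0.359, 0.2599]
orientation: [180.0, 0.0, -164.3]
force: [-0.6, -0.7, -0.0]
opening: 0.0874
gripper_force: 0.0
clock: 1.3
tool_pos: [0.4907, -0.2627, 0.2598]
orientation: [180.0, 0.0, -164.3]
force: [0.8, -0.6, -0.2]
opening: 0.0877
gripper_force: 0.0
clock: 1.6
tool_pos: [0.5678, -0.1664, 0.2595]
orientation: [180.0, -0.0, -164.3]
force: [0.4, 0.5, -0.6]
opening: 0.0878
gripper_force: 0.0
clock: 2.1
tool_pos: [0.643, -0.0726, 0.2592]
orientation: [-180.0, -0.1, -175.6]
force: [0.0, -0.4, -0.3]
opening: 0.0879
gripper_force: 0.0
[[428.3, 0.0, 324.6], [0.0, 428.3, 242.5], [0.0, 0.0, 1.0]] [ 0.574 -0.079  0.42 ]
[ 0.64270459 -0.07326514  0.25962112] [-1.79994090e+02 -6.30713130e-02 -1.75627931e+02] [ 0.48572966 -0.66474792 -0.2259783 ] 2.15
(array([-0.19 ,  0.219, -0.004]), array([-0.   , -0.001,  0.001]))
```

View pics/w1.png

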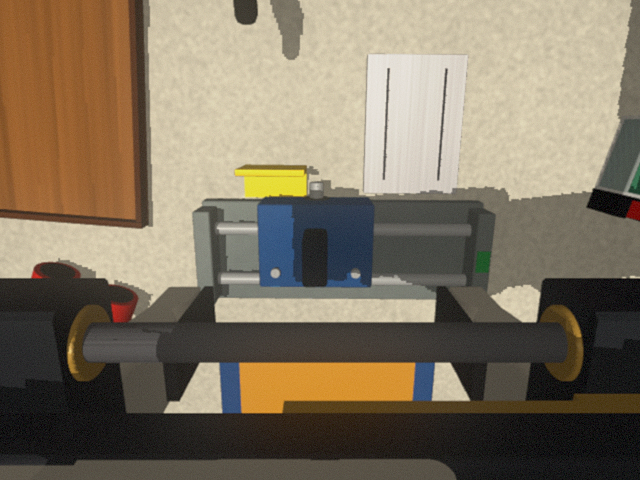

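```bash
python3 - <<'E'
from h import *
from scipy.optimize import least_squares
s=load("w1");t=load("top0"); f=lambda c:(np.array(c,float)+.5)/2.7-.5+[130,120]
M1=np.array([(-127,-45,8),(-127,45,8),(-2,45,8),(-2,-45,8),(5,71,45),(5,-200,45)])/1000;C1=np.array([(367.5,54),(466.5,55.5),(460,193),(363,192),(491,209),(194,209)])
M2=np.array([(-2,45,8),(-2,-45,8),(-127,-45,8),(-127,45,8)])/1000;C2=f([(458,205),(560,196),(574,340),(470,349)])
def X(p,M):
    c,sn=np.cos(p[2]),np.sin(p[2]);return np.c_[p[0]+c*M[:,0]-sn*M[:,1],p[1]+sn*M[:,0]+c*M[:,1],M[:,2]]
r=least_squares(lambda p:(px(s,X(p,M1))-C1).ravel(),[.63,.01,.07]);p=r.x;print("wrist",p[:2],np.degrees(p[2]),(r.fun).reshape(-1,2).round(1).tolist())
r=least_squares(lambda p:(px(t,X(p,M2))-C2).ravel(),[.63,.01,.07]);print("top",r.x[:2],np.degrees(r.x[2]),r.fun.reshape(-1,2).round(1).tolist())
h=w(s,[(315,230)],.102)[0]; print("fin",h)
for a in (40,): 
  hh=X(p,np.array([[.040,-.088,.1]]));print(hh)
# fin edges at top front
print(w(s,[(303,230),(327,230),(303,286),(327,286)],.102).round(4).tolist())
E
```

```text
wrist [0.63199685 0.00762026] 4.369974243710537 [[-1.1, 0.4], [1.0, -1.0], [-3.9, 1.2], [-0.0, 2.1], [6.2, -0.7], [-2.4, -1.0]]
top [0.62998755 0.00945223] 3.691104226669117 [[-0.4, -0.1], [0.5, -0.2], [0.2, 0.1], [-0.3, 0.2]]
fin [ 0.65015269 -0.08051506  0.102     ]
[[ 0.67858586 -0.07707605  0.1       ]]
[[0.6509, -0.0896, 0.102], [0.6494, -0.0714, 0.102], [0.6962, -0.0867, 0.102], [0.6947, -0.0678, 0.102]]
```

```bash
python3 - <<'E'
from h import *
print(delta([.673,-.078,.089],94.2))
E
```

```text
(array([-0.3  , -0.07 ,  1.706]), array([-0.   , -0.001,  0.002]))
```

```bash
python3 -m creep '[{"grip":0,"delta_pos":[-0.3,-0.07,0.3],"rotation":[0,0,0]},{"grip":0,"delta_pos":[-0.3,-0.07,0.7],"rotation":[0,0,0]},{"grip":0,"delta_pos":[-0.3,-0.07,1],"rotation":[0,0,0]}]'
python3 -m creep '[{"grip":0,"delta_pos":[0,0,0.4],"rotation":[0,0,0]},{"grip":0,"delta_pos":[0,0,0.7],"rotation":[0,0,0]},{"grip":0.5,"delta_pos":[0,0,0.7],"rotation":[0,0,0]},{"grip":1,"delta_pos":[0,0,0.7],"rotation":[0,0,0]},{"grip":1,"delta_pos":[0,0,0.7],"rotation":[0,0,0]}]'
python3 -m creep '[{"grip":1,"delta_pos":[0,0,0],"rotation":[0,0,0]},{"grip":1,"delta_pos":[0,0,0],"rotation":[0,0,0]},{"grip":1,"delta_pos":[0,0,0],"rotation":[0,0,0]}]'

```

```text
clock: 2.45
tool_pos: [0.6725, -0.0791, 0.158]
orientation: [180.0, -0.1, -175.8]
force: [-0.2, -0.7, 0.6]
opening: 0.0877
gripper_force: 0.0
clock: 2.95
tool_pos: [0.6749, -0.0782, 0.0927]
orientation: [-180.0, 0.2, -175.7]
force: [0.1, 0.4, 1.8]
opening: 0.0692
gripper_force: 0.0
clock: 3.25
tool_pos: [0.6741, -0.0776, 0.0911]
orientation: [180.0, 0.1, -175.7]
force: [0.3, 1.1, -0.1]
opening: 0.0448
gripper_force: 0.0
```

```bash
python3 -m creep '[{"grip":1,"delta_pos":[0,0,0],"rotation":[0,0,0]},{"grip":1,"delta_pos":[0,0,0],"rotation":[0,0,0]},{"grip":1,"delta_pos":[0,0,0],"rotation":[0,0,0]},{"grip":1,"delta_pos":[0,0,0],"rotation":[0,0,0]},{"grip":1,"delta_pos":[0,0,0],"rotation":[0,0,0]}]'
python3 -m creep '[{"grip":1,"delta_pos":[0,0.1,0],"rotation":[0,0,0]},{"grip":1,"delta_pos":[0,0.25,0],"rotation":[0,0,0]},{"grip":1,"delta_pos":[0,0.45,0],"rotation":[0,0,0]},{"grip":1,"delta_pos":[0,0.6,0],"rotation":[0,0,0]},{"grip":1,"delta_pos":[0,0.6,0],"rotation":[0,0,0]}]'
python3 -m creep '[{"grip":1,"delta_pos":[0,0.05,0],"rotation":[0,0,0]},{"grip":1,"delta_pos":[0,0.12,0],"rotation":[0,0,0]},{"grip":1,"delta_pos":[0,0.19,0],"rotation":[0,0,0]},{"grip":1,"delta_pos":[0,0.24,0],"rotation":[0,0,0]},{"grip":1,"delta_pos":[0,0.24,0],"rotation":[0,0,0]}]'

```

```text
clock: 3.75
tool_pos: [0.6736, -0.0778, 0.09]
orientation: [-180.0, -0.0, -175.7]
force: [-0.1, -1.4, 0.5]
opening: 0.0197
gripper_force: 30.0
clock: 4.25
tool_pos: [0.6693, -0.0163, 0.09]
orientation: [180.0, 0.0, -175.6]
force: [-0.2, 4.9, 1.3]
opening: 0.0194
gripper_force: 30.0
clock: 4.75
tool_pos: [0.6678, 0.0057, 0.0901]
orientation: [-180.0, 0.0, -175.7]
force: [3.2, -1.2, -0.7]
opening: 0.0197
gripper_force: 30.0
```

```bash
python3 -m creep '[{"grip":1,"delta_pos":[0,0.02,0],"rotation":[0,0,0]},{"grip":1,"delta_pos":[0,0.04,0],"rotation":[0,0,0]},{"grip":1,"delta_pos":[0,0.04,0],"rotation":[0,0,0]}]'
python3 -m creep '[{"grip":1,"delta_pos":[0,0.02,0],"rotation":[0,0,0]},{"grip":1,"delta_pos":[0,0.04,0],"rotation":[0,0,0]},{"grip":1,"delta_pos":[0,0.04,0],"rotation":[0,0,0]}]'

```

```text
clock: 5.05
tool_pos: [0.6675, 0.0093, 0.0901]
orientation: [-180.0, 0.0, -175.7]
force: [3.9, -3.5, -3.2]
opening: 0.0195
gripper_force: 30.0
clock: 5.35
tool_pos: [0.6673, 0.0114, 0.0901]
orientation: [-179.9, 0.0, -175.7]
force: [6.3, -11.5, -4.3]
opening: 0.0193
gripper_force: 30.0
```

```bash
python3 -m creep '[{"grip":1,"delta_pos":[0,0.02,0],"rotation":[0,0,0]},{"grip":1,"delta_pos":[0,0.03,0],"rotation":[0,0,0]},{"grip":1,"delta_pos":[0,0.03,0],"rotation":[0,0,0]}]'

```

```text
clock: 5.65
tool_pos: [0.6673, 0.0116, 0.09]
orientation: [-179.7, -0.0, -175.7]
force: [8.9, -23.3, -6.2]
opening: 0.0192
gripper_force: 30.0
```

```bash
python3 -m creep '[{"grip":1,"delta_pos":[-0.01,-0.04,0],"rotation":[0,0,0]},{"grip":0.7,"delta_pos":[-0.01,-0.04,0],"rotation":[0,0,0]},{"grip":0.3,"delta_pos":[-0.01,-0.04,0],"rotation":[0,0,0]},{"grip":0.3,"delta_pos":[-0.01,-0.04,0],"rotation":[0,0,0]},{"grip":0.3,"delta_pos":[-0.01,-0.04,0],"rotation":[0,0,0]}]'
python3 -m creep '[{"grip":0.3,"delta_pos":[0,0,-0.3],"rotation":[0,0,0]},{"grip":0,"delta_pos":[0,0,-0.7],"rotation":[0,0,0]},{"grip":0,"delta_pos":[0,0,-1],"rotation":[0,0,0]}]'
python3 - <<'E'
from h import *
s=snap("top","t2");cv2.imwrite("pics/t2c.png",cv2.resize(s["color"][130:320,130:420,::-1],None,fx=2.7,fy=2.7,interpolation=cv2.INTER_CUBIC))
print(delta([.46,.225,.26],94.3))
E
```

```text
clock: 6.15
tool_pos: [0.6677, 0.0137, 0.09]
orientation: [180.0, -0.0, -175.6]
force: [0.9, -0.4, 0.5]
opening: 0.0452
gripper_force: 0.0
clock: 6.45
tool_pos: [0.6682, 0.0135, 0.1922]
orientation: [-180.0, 0.1, -175.6]
force: [0.9, -0.9, -0.3]
opening: 0.0688
gripper_force: 0.0
(array([ 1.931,  2.27 , -0.637]), array([-0.   ,  0.006,  0.001]))
```

```bash
python3 -m creep '[{"grip":0,"delta_pos":[0,0.4,-0.3],"rotation":[0,0,0]},{"grip":0,"delta_pos":[0,0.8,-0.6],"rotation":[0,0,0]},{"grip":0,"delta_pos":[0,1,-0.7],"rotation":[0,0,0]}]'
python3 -m creep '[{"grip":0,"delta_pos":[0.05,0.5,0],"rotation":[0,0,0]},{"grip":0,"delta_pos":[0.1,1,0],"rotation":[0,0,0]},{"grip":0,"delta_pos":[0.1,1,0],"rotation":[0,0,0]},{"grip":0,"delta_pos":[0.1,1,0],"rotation":[0,0,0]},{"grip":0,"delta_pos":[0.1,1,0],"rotation":[0,0,0]}]'
python3 - <<'E'
from h import *
s=snap("wrist","w2")
print((-s["R"].T@s["t"]).round(3))
for n,p,a in(("yellow",(.6002,.3352),-3.45),("green",(.5878,.212),-7.27),("blue",(.4313,.213),10.13)):
    a=np.radians(a);M=np.array([(45,23),(45,-23),(-45,-23),(-45,23)])/1000
    X=np.c_[p[0]+np.cos(a)*M[:,0]-np.sin(a)*M[:,1],p[1]+np.sin(a)*M[:,0]+np.cos(a)*M[:,1],.044*np.ones(4)];print(n,px(s,X).round(0).tolist())
    cv2.polylines(s["color"],[px(s,X).astype(np.int32)],True,(255,0,255),1)
cv2.imwrite("pics/w2o.png",s["color"][:,:,::-1])
E
```

```text
clock: 6.8
tool_pos: [0.6612, 0.1158, 0.2637]
orientation: [179.9, 0.3, -175.6]
force: [-0.0, 0.1, 0.1]
opening: 0.0868
gripper_force: 0.0
clock: 7.3
tool_pos: [0.6425, 0.2115, 0.2596]
orientation: [-180.0, -0.0, -175.7]
force: [0.2, -0.3, 0.0]
opening: 0.0876
gripper_force: 0.0
[0.574 0.206 0.42 ]
yellow [[485.0, 224.0], [435.0, 217.0], [457.0, 113.0], [510.0, 121.0]]
green [[346.0, 201.0], [295.0, 191.0], [315.0, 84.0], [370.0, 96.0]]
blue [[383.0, -3.0], [325.0, 3.0], [313.0, -132.0], [375.0, -139.0]]
```

View pics/w2o.png

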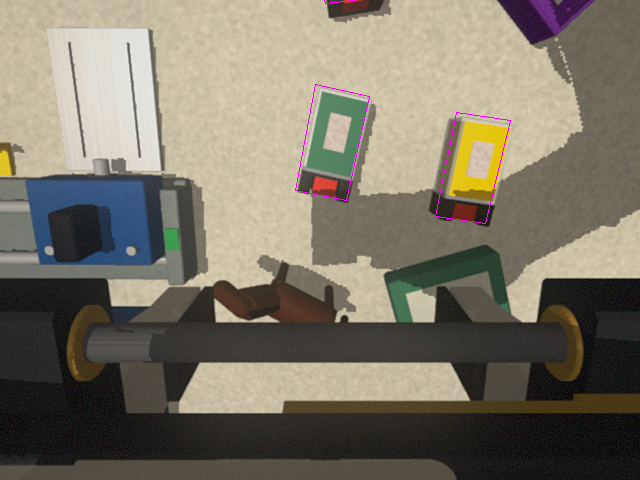

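View pics/t2c.png

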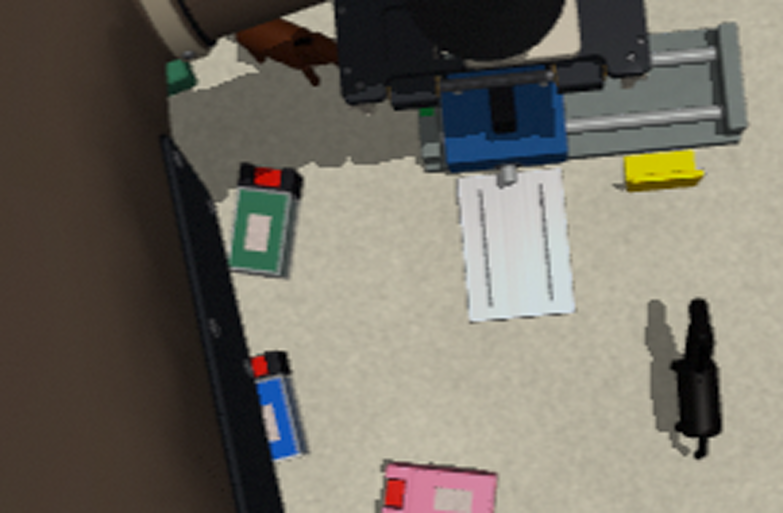

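Overlay matches the images, and the head is home with the plunger on the bed's centre line near (505,175). Picking green first.

```bash
python3 - <<'E'
from h import *
print(delta([.588,.2125,.036],82.7))
E
```

```text
(array([0.544, 0.056, 2.238]), array([-0.   , -0.   ,  0.129]))
```

```bash
python3 -m creep '[{"grip":0,"delta_pos":[0.3,0.03,0.2],"rotation":[0,0,0.07]},{"grip":0,"delta_pos":[0.54,0.056,0.5],"rotation":[0,0,0.129]},{"grip":0,"delta_pos":[0.54,0.056,0.9],"rotation":[0,0,0.129]},{"grip":0,"delta_pos":[0.54,0.056,1],"rotation":[0,0,0.129]}]'
python3 -m creep '[{"grip":0,"delta_pos":[0,0,0.4],"rotation":[0,0,0]},{"grip":0,"delta_pos":[0,0,0.8],"rotation":[0,0,0]},{"grip":0,"delta_pos":[0,0,1],"rotation":[0,0,0]},{"grip":0,"delta_pos":[0,0,1],"rotation":[0,0,0]}]'
python3 -m creep '[{"grip":0,"delta_pos":[0,0,0.15],"rotation":[0,0,0]},{"grip":0.5,"delta_pos":[0,0,0.24],"rotation":[0,0,0]},{"grip":1,"delta_pos":[0,0,0.24],"rotation":[0,0,0]},{"grip":1,"delta_pos":[0,0,0.24],"rotation":[0,0,0]},{"grip":1,"delta_pos":[0,0,0.24],"rotation":[0,0,0]}]'
python3 -m creep '[{"grip":1,"delta_pos":[0,0,0],"rotation":[0,0,0]},{"grip":1,"delta_pos":[0,0,0],"rotation":[0,0,0]},{"grip":1,"delta_pos":[0,0,0],"rotation":[0,0,0]},{"grip":1,"delta_pos":[0,0,0],"rotation":[0,0,0]},{"grip":1,"delta_pos":[0,0,0],"rotation":[0,0,0]}]'
python3 - <<'E'
from h import *
print(ctrl.get_obs()["joint_pos"].round(1))
E
```

```text
clock: 7.75
tool_pos: [0.5862, 0.211, 0.1565]
orientation: [-179.8, -0.3, 172.6]
force: [-0.1, 0.1, -0.7]
opening: 0.0871
gripper_force: 0.0
clock: 8.15
tool_pos: [0.5878, 0.2115, 0.0575]
orientation: [-179.8, -0.2, 172.6]
force: [-0.0, 0.1, 0.2]
opening: 0.0876
gripper_force: 0.0
clock: 8.65
tool_pos: [0.5892, 0.2136, 0.0373]
orientation: [179.9, 0.1, 172.7]
force: [-0.4, -0.2, -0.5]
opening: 0.0609
gripper_force: 0.0
clock: 9.15
tool_pos: [0.5889, 0.2137, 0.0367]
orientation: [180.0, 0.1, 172.7]
force: [-1.0, 0.9, 5.1]
opening: 0.0453
gripper_force: 30.0
[  37.8   25.9  -18.2    0.   -45.8 -135.1]
```

```bash
python3 -m creep '[{"grip":1,"delta_pos":[0,0,-0.15],"rotation":[0,0,0]},{"grip":1,"delta_pos":[0,0,-0.5],"rotation":[0,0,0]},{"grip":1,"delta_pos":[0,0,-0.8],"rotation":[0,0,0]},{"grip":1,"delta_pos":[0,0,-0.8],"rotation":[0,0,0]}]'
python3 - <<'E'
from h import *
print(delta([.5502,.0045,.10],93.6))
E
```

```text
clock: 9.55
tool_pos: [0.5904, 0.2143, 0.1201]
orientation: [179.8, 0.3, 172.7]
force: [-0.2, 0.6, -2.3]
opening: 0.0454
gripper_force: 30.0
(array([ 0.135, -2.132,  0.193]), array([ 0.002,  0.003, -0.121]))
```

```bash
python3 -m creep '[{"grip":1,"delta_pos":[0.03,-0.3,0],"rotation":[0,0,0]},{"grip":1,"delta_pos":[0.06,-0.7,0],"rotation":[0,0,0]},{"grip":1,"delta_pos":[0.06,-1,0],"rotation":[0,0,0]}]'
python3 -m creep '[{"grip":1,"delta_pos":[0.03,-0.4,0],"rotation":[0,0,-0.03]},{"grip":1,"delta_pos":[0.07,-0.8,0],"rotation":[0,0,-0.08]},{"grip":1,"delta_pos":[0.07,-1,0.1],"rotation":[0,0,-0.121]},{"grip":1,"delta_pos":[0.07,-1.1,0.2],"rotation":[0,0,-0.121]},{"grip":1,"delta_pos":[0.07,-1.1,0.2],"rotation":[0,0,-0.121]}]'
python3 -m creep '[{"grip":1,"delta_pos":[0.07,-1,0.1],"rotation":[0,0,-0.121]},{"grip":1,"delta_pos":[0.07,-1,0.2],"rotation":[0,0,-0.121]},{"grip":1,"delta_pos":[0.07,-1,0.2],"rotation":[0,0,-0.121]},{"grip":1,"delta_pos":[0.07,-1,0.2],"rotation":[0,0,-0.121]}]' | head -0
python3 - <<'E'
from h import *
print(delta([.5502,.0045,.0435],93.6));print(ctrl.get_obs()["tool_pos"],ctrl.get_obs()["orientation"])
E
```

```text
clock: 9.85
tool_pos: [0.5677, 0.113, 0.1146]
orientation: [-179.9, -0.2, 172.7]
force: [-0.8, -0.1, -2.8]
opening: 0.0453
gripper_force: 30.0
(array([-0.01 , -0.104,  0.513]), array([-0.   , -0.002, -0.002]))
[0.5487649  0.01482897 0.0947555 ] [-1.79969316e+02 -1.53856228e-01 -1.76575988e+02]out of range; nothing moved
Exception ignored on flushing sys.stdout:
BrokenPipeError: [Errno 32] Broken pipe
```

```bash
python3 -m creep '[{"grip":1,"delta_pos":[-0.01,-0.1,0.1],"rotation":[0,0,0]},{"grip":1,"delta_pos":[-0.01,-0.1,0.3],"rotation":[0,0,0]},{"grip":1,"delta_pos":[-0.01,-0.1,0.42],"rotation":[0,0,0]},{"grip":1,"delta_pos":[-0.01,-0.1,0.48],"rotation":[0,0,0]},{"grip":1,"delta_pos":[-0.01,-0.1,0.48],"rotation":[0,0,0]}]'
python3 - <<'E'
from h import *
s=snap("wrist","w3")
print(delta([.585,.0065,.0435],93.6))
E
```

```text
clock: 10.75
tool_pos: [0.5514, 0.0069, 0.0469]
orientation: [-180.0, -0.1, -176.4]
force: [-0.2, -0.5, -2.8]
opening: 0.045
gripper_force: 30.0
(array([-0.33 , -0.026,  0.042]), array([-0.   , -0.   ,  0.001]))
```

View pics/w3.png

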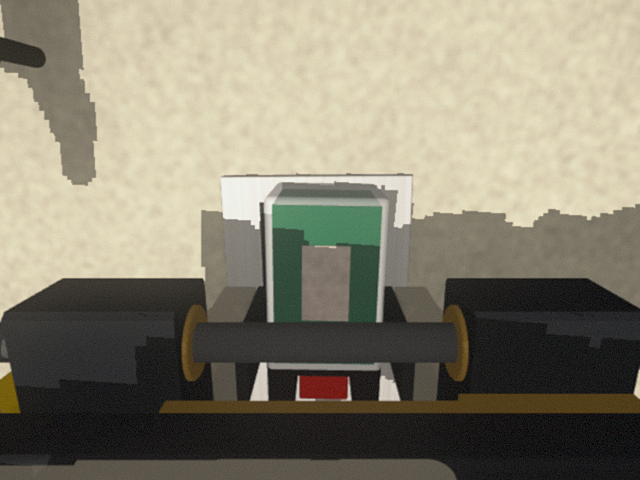

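```bash
python3 -m creep '[{"grip":1,"delta_pos":[0,-0.035,0.015],"rotation":[0,0,0]},{"grip":1,"delta_pos":[-0.08,-0.035,0.015],"rotation":[0,0,0]},{"grip":1,"delta_pos":[-0.16,-0.035,0.015],"rotation":[0,0,0]},{"grip":1,"delta_pos":[-0.23,-0.035,0.015],"rotation":[0,0,0]},{"grip":1,"delta_pos":[-0.3,-0.035,0.015],"rotation":[0,0,0]}]'
python3 -m creep '[{"grip":1,"delta_pos":[-0.02,0,0],"rotation":[0,0,0]},{"grip":1,"delta_pos":[-0.04,0,0],"rotation":[0,0,0]},{"grip":1,"delta_pos":[-0.04,0,0],"rotation":[0,0,0]}]'
python3 -m creep '[{"grip":1,"delta_pos":[-0.02,0,0],"rotation":[0,0,0]},{"grip":1,"delta_pos":[-0.03,0,0],"rotation":[0,0,0]},{"grip":1,"delta_pos":[-0.03,0,0],"rotation":[0,0,0]}]'

```

```text
clock: 11.3
tool_pos: [0.5813, 0.0047, 0.0463]
orientation: [-180.0, -0.2, -176.4]
force: [-8.1, -0.0, 1.5]
opening: 0.0451
gripper_force: 29.9
clock: 11.6
tool_pos: [0.5839, 0.0047, 0.0458]
orientation: [-180.0, -0.3, -176.4]
force: [-8.0, 0.3, 2.0]
opening: 0.0458
gripper_force: 29.9
clock: 11.9
tool_pos: [0.5856, 0.0047, 0.0455]
orientation: [-180.0, -0.4, -176.4]
force: [-10.4, 0.6, 3.0]
opening: 0.0453
gripper_force: 29.9
```

```bash
python3 -m creep '[{"grip":1,"delta_pos":[-0.02,0,0],"rotation":[0,0,0]},{"grip":1,"delta_pos":[-0.03,0,0],"rotation":[0,0,0]},{"grip":1,"delta_pos":[-0.03,0,0],"rotation":[0,0,0]}]'
python3 -m creep '[{"grip":1,"delta_pos":[-0.02,0,0],"rotation":[0,0,0]},{"grip":1,"delta_pos":[-0.03,0,0],"rotation":[0,0,0]},{"grip":1,"delta_pos":[-0.03,0,0],"rotation":[0,0,0]}]'

```

```text
clock: 12.2
tool_pos: [0.5857, 0.0044, 0.0449]
orientation: [-179.9, -0.7, -176.5]
force: [-18.5, 1.7, 7.3]
opening: 0.0455
gripper_force: 29.9
clock: 12.5
tool_pos: [0.5863, 0.004, 0.0447]
orientation: [-179.9, -0.9, -176.5]
force: [-25.2, 1.3, 13.1]
opening: 0.045
gripper_force: 30.0
```

```bash
python3 -m creep '[{"grip":1,"delta_pos":[0,0,0],"rotation":[0,0,0]},{"grip":1,"delta_pos":[0,0,0],"rotation":[0,0,0]},{"grip":1,"delta_pos":[0,0,0],"rotation":[0,0,0]},{"grip":1,"delta_pos":[0,0,0],"rotation":[0,0,0]},{"grip":1,"delta_pos":[0,0,0],"rotation":[0,0,0]}]'
python3 -m creep '[{"grip":1,"delta_pos":[0,0,0],"rotation":[0,0,0]},{"grip":1,"delta_pos":[0,0,0],"rotation":[0,0,0]},{"grip":1,"delta_pos":[0,0,0],"rotation":[0,0,0]},{"grip":1,"delta_pos":[0,0,0],"rotation":[0,0,0]},{"grip":1,"delta_pos":[0,0,0],"rotation":[0,0,0]}]'
python3 -m creep '[{"grip":1,"delta_pos":[0,0,0],"rotation":[0,0,0]},{"grip":1,"delta_pos":[0,0,0],"rotation":[0,0,0]},{"grip":1,"delta_pos":[0,0,0],"rotation":[0,0,0]},{"grip":1,"delta_pos":[0,0,0],"rotation":[0,0,0]},{"grip":1,"delta_pos":[0,0,0],"rotation":[0,0,0]}]'
python3 -m creep '[{"grip":1,"delta_pos":[0,0,0],"rotation":[0,0,0]},{"grip":1,"delta_pos":[0,0,0],"rotation":[0,0,0]},{"grip":1,"delta_pos":[0,0,0],"rotation":[0,0,0]},{"grip":1,"delta_pos":[0,0,0],"rotation":[0,0,0]},{"grip":1,"delta_pos":[0,0,0],"rotation":[0,0,0]}]'
python3 -m creep '[{"grip":1,"delta_pos":[0,0,0],"rotation":[0,0,0]},{"grip":1,"delta_pos":[0,0,0],"rotation":[0,0,0]},{"grip":1,"delta_pos":[0,0,0],"rotation":[0,0,0]},{"grip":1,"delta_pos":[0,0,0],"rotation":[0,0,0]},{"grip":1,"delta_pos":[0,0,0],"rotation":[0,0,0]}]'
python3 -m creep '[{"grip":1,"delta_pos":[0,0,0],"rotation":[0,0,0]},{"grip":1,"delta_pos":[0,0,0],"rotation":[0,0,0]},{"grip":1,"delta_pos":[0,0,0],"rotation":[0,0,0]},{"grip":1,"delta_pos":[0,0,0],"rotation":[0,0,0]},{"grip":1,"delta_pos":[0,0,0],"rotation":[0,0,0]}]'
python3 -m creep '[{"grip":1,"delta_pos":[0,0,0],"rotation":[0,0,0]},{"grip":1,"delta_pos":[0,0,0],"rotation":[0,0,0]},{"grip":1,"delta_pos":[0,0,0],"rotation":[0,0,0]},{"grip":1,"delta_pos":[0,0,0],"rotation":[0,0,0]},{"grip":1,"delta_pos":[0,0,0],"rotation":[0,0,0]}]'
python3 -m creep '[{"grip":1,"delta_pos":[0,0,0],"rotation":[0,0,0]},{"grip":1,"delta_pos":[0,0,0],"rotation":[0,0,0]},{"grip":1,"delta_pos":[0,0,0],"rotation":[0,0,0]},{"grip":1,"delta_pos":[0,0,0],"rotation":[0,0,0]},{"grip":1,"delta_pos":[0,0,0],"rotation":[0,0,0]}]'

```

```text
clock: 13.0
tool_pos: [0.5863, 0.004, 0.0447]
orientation: [-179.9, -0.9, -176.5]
force: [-25.3, 1.5, 12.9]
opening: 0.0452
gripper_force: 30.0
clock: 13.5
tool_pos: [0.5863, 0.004, 0.0447]
orientation: [-179.9, -0.9, -176.5]
force: [-25.6, 1.5, 13.2]
opening: 0.0454
gripper_force: 30.0
clock: 14.0
tool_pos: [0.5863, 0.004, 0.0447]
orientation: [-179.9, -0.9, -176.5]
force: [-25.5, 1.4, 13.0]
opening: 0.0452
gripper_force: 30.0
clock: 14.5
tool_pos: [0.5863, 0.004, 0.0447]
orientation: [-179.9, -0.9, -176.5]
force: [-24.6, 1.7, 12.7]
opening: 0.0454
gripper_force: 30.0
clock: 15.0
tool_pos: [0.5863, 0.004, 0.0447]
orientation: [-179.9, -0.9, -176.5]
force: [-25.1, 1.8, 13.3]
opening: 0.0453
gripper_force: 30.0
clock: 15.5
tool_pos: [0.5863, 0.004, 0.0447]
orientation: [-179.9, -0.9, -176.5]
force: [-25.2, 1.7, 12.2]
opening: 0.0451
gripper_force: 30.0
clock: 16.0
tool_pos: [0.5863, 0.004, 0.0447]
orientation: [-179.9, -0.9, -176.5]
force: [-25.5, 1.4, 13.1]
opening: 0.0454
gripper_force: 30.0
clock: 16.5
tool_pos: [0.5863, 0.004, 0.0447]
orientation: [-179.9, -0.9, -176.5]
force: [-24.1, 1.3, 12.2]
opening: 0.0452
gripper_force: 30.0
```

```bash
python3 -m creep '[{"grip":1,"delta_pos":[0.1,0,0],"rotation":[0,0,0]},{"grip":1,"delta_pos":[0.25,0,-0.03],"rotation":[0,0,0]},{"grip":1,"delta_pos":[0.45,0,-0.05],"rotation":[0,0,0]},{"grip":1,"delta_pos":[0.5,0,-0.1],"rotation":[0,0,0]},{"grip":1,"delta_pos":[0.5,0,-0.4],"rotation":[0,0,0]}]'
python3 -m creep '[{"grip":1,"delta_pos":[0,0,-0.4],"rotation":[0,0,0]},{"grip":1,"delta_pos":[0,0,-0.8],"rotation":[0,0,0]},{"grip":1,"delta_pos":[0,0,-0.8],"rotation":[0,0,0]}]'
python3 - <<'E'
from h import *
a=load("w3")["color"][260:420,180:460];s=snap("wrist","w4");b=s["color"][260:420,180:460]
t=snap("top","t4")["color"][140:270,280:420]
im=np.vstack([cv2.resize(np.hstack([a,b]),None,fx=1.4,fy=1.4),cv2.resize(t,(784,330))]);cv2.imwrite("pics/c4.png",im[:,:,::-1]);print(im.shape)
print(delta([.465,-.302,.15],89.5))
E
```

```text
clock: 17.0
tool_pos: [0.5429, 0.0022, 0.0846]
orientation: [-180.0, -0.3, -176.4]
force: [1.6, -0.0, -2.5]
opening: 0.0453
gripper_force: 30.0
clock: 17.3
tool_pos: [0.5497, 0.0035, 0.1732]
orientation: [179.9, 0.7, -176.3]
force: [0.3, -0.2, -3.8]
opening: 0.0453
gripper_force: 30.0
(554, 784, 3)
(array([ 1.003, -2.994,  0.172]), array([0.001, 0.002, 0.046]))
```

View pics/c4.png

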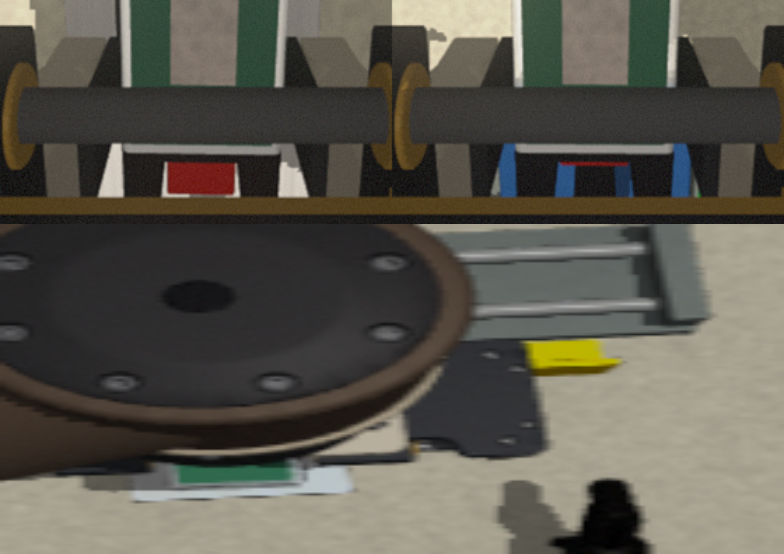

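```bash
python3 -m creep '[{"grip":1,"delta_pos":[0.1,-0.3,-0.1],"rotation":[0,0,0]},{"grip":1,"delta_pos":[0.24,-0.7,-0.15],"rotation":[0,0,0]},{"grip":1,"delta_pos":[0.34,-1,-0.15],"rotation":[0,0,0]}]'
python3 -m creep '[{"grip":1,"delta_pos":[0.13,-0.4,0],"rotation":[0,0,0]},{"grip":1,"delta_pos":[0.26,-0.8,0],"rotation":[0,0,0]},{"grip":1,"delta_pos":[0.33,-1,0],"rotation":[0,0,0]}]'
python3 -m creep '[{"grip":1,"delta_pos":[0.13,-0.4,0],"rotation":[0,0,0.02]},{"grip":1,"delta_pos":[0.26,-0.8,0],"rotation":[0,0,0.046]},{"grip":1,"delta_pos":[0.33,-1,0],"rotation":[0,0,0.046]},{"grip":1,"delta_pos":[0.33,-1,0.3],"rotation":[0,0,0.046]},{"grip":1,"delta_pos":[0.33,-1,0.3],"rotation":[0,0,0.046]}]'
python3 - <<'E'
from h import *
s=snap("wrist","w5");print((-s["R"].T@s["t"]).round(3))
print(delta([.465,-.302,.044],89.5))
M=np.array([(140,100,18),(-140,100,18),(-140,-100,18),(140,-100,18)])/1000
a=np.radians(-.4);X=np.c_[.535+np.cos(a)*M[:,0]-np.sin(a)*M[:,1],-.348+np.sin(a)*M[:,0]+np.cos(a)*M[:,1],M[:,2]]
cv2.polylines(s["color"],[px(s,X).astype(np.int32)],True,(255,0,255),1);cv2.imwrite("pics/w5o.png",s["color"][:,:,::-1])
E
```

```text
clock: 17.7
tool_pos: [0.5167, -0.1005, 0.1808]
orientation: [-180.0, -0.1, -176.4]
force: [0.1, 0.1, -2.1]
opening: 0.0456
gripper_force: 30.0
clock: 18.0
tool_pos: [0.4892, -0.2034, 0.18]
orientation: [180.0, -0.2, -176.5]
force: [0.5, 0.1, -2.8]
opening: 0.0453
gripper_force: 30.0
clock: 18.5
tool_pos: [0.4609, -0.3025, 0.1468]
orientation: [179.8, -0.4, 179.3]
force: [-0.9, -0.3, -3.4]
opening: 0.0455
gripper_force: 30.0
[ 0.393 -0.303  0.308]
(array([-0.036,  0.005,  1.048]), array([ 0.001, -0.004, -0.001]))
```

View pics/w5o.png

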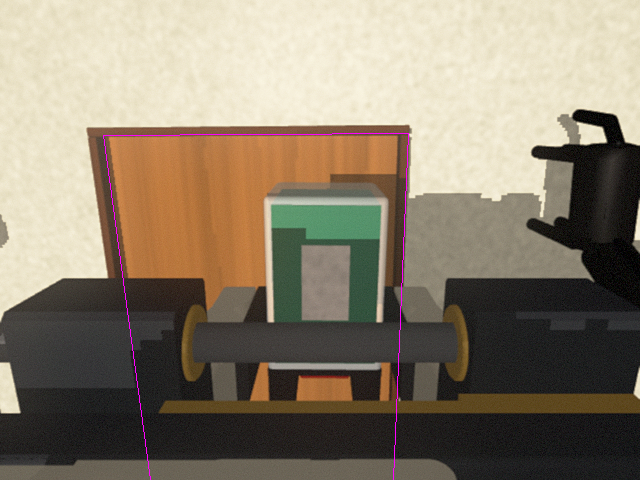

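```bash
python3 -m creep '[{"grip":1,"delta_pos":[-0.05,-0.04,0.3],"rotation":[0,0,0]},{"grip":1,"delta_pos":[-0.05,-0.04,0.6],"rotation":[0,0,0]},{"grip":1,"delta_pos":[-0.05,-0.04,0.85],"rotation":[0,0,0]},{"grip":1,"delta_pos":[-0.05,-0.04,0.95],"rotation":[0,0,0]},{"grip":1,"delta_pos":[-0.05,-0.04,1],"rotation":[0,0,0]}]'
python3 -m creep '[{"grip":1,"delta_pos":[0,0,0.02],"rotation":[0,0,0]},{"grip":1,"delta_pos":[0,0,0.05],"rotation":[0,0,0]},{"grip":1,"delta_pos":[0,0,0.05],"rotation":[0,0,0]}]'

```

```text
clock: 19.05
tool_pos: [0.4693, -0.3067, 0.0512]
orientation: [180.0, -0.1, 179.5]
force: [0.2, 0.8, -1.9]
opening: 0.0455
gripper_force: 30.0
clock: 19.35
tool_pos: [0.4696, -0.3071, 0.0473]
orientation: [-180.0, 0.1, 179.5]
force: [0.2, -0.0, -3.2]
opening: 0.0449
gripper_force: 30.0
```

```bash
python3 -m creep '[{"grip":1,"delta_pos":[0,0,0.02],"rotation":[0,0,0]},{"grip":1,"delta_pos":[0,0,0.03],"rotation":[0,0,0]},{"grip":1,"delta_pos":[0,0,0.03],"rotation":[0,0,0]}]'
python3 -m creep '[{"grip":1,"delta_pos":[0,0,0.015],"rotation":[0,0,0]},{"grip":1,"delta_pos":[0,0,0.015],"rotation":[0,0,0]},{"grip":1,"delta_pos":[0,0,0.015],"rotation":[0,0,0]}]'

```

```text
clock: 19.65
tool_pos: [0.469, -0.307, 0.0436]
orientation: [-180.0, 0.0, 179.5]
force: [0.7, -0.4, -1.8]
opening: 0.0455
gripper_force: 30.0
clock: 19.95
tool_pos: [0.4693, -0.3071, 0.0427]
orientation: [-180.0, 0.0, 179.5]
force: [-1.8, 1.7, 6.0]
opening: 0.0453
gripper_force: 30.0
```

```bash
python3 -m creep '[{"grip":0.7,"delta_pos":[0,0,0],"rotation":[0,0,0]},{"grip":0.33,"delta_pos":[0,0,0],"rotation":[0,0,0]},{"grip":0.33,"delta_pos":[0,0,0],"rotation":[0,0,0]},{"grip":0.33,"delta_pos":[0,0,0],"rotation":[0,0,0]}]'
python3 -m creep '[{"grip":0.33,"delta_pos":[0,0,-0.2],"rotation":[0,0,0]},{"grip":0.33,"delta_pos":[0,0,-0.6],"rotation":[0,0,0]},{"grip":0,"delta_pos":[0,0,-1],"rotation":[0,0,0]}]'
python3 -m creep '[{"grip":0,"delta_pos":[0,0,-0.4],"rotation":[0,0,0]},{"grip":0,"delta_pos":[0,0,-0.8],"rotation":[0,0,0]},{"grip":0,"delta_pos":[0,0,-1],"rotation":[0,0,0]}]'
python3 - <<'E'
from h import *
s=snap("top","t6");cv2.imwrite("pics/t6c.png",cv2.resize(s["color"][130:320,130:550,::-1],None,fx=1.9,fy=1.9,interpolation=cv2.INTER_CUBIC))
print(delta([.51,.215,.24],100.1))
E
```

```text
clock: 20.35
tool_pos: [0.4692, -0.3071, 0.042]
orientation: [-180.0, 0.0, 179.5]
force: [-0.4, 0.4, 0.4]
opening: 0.0574
gripper_force: 0.0
clock: 20.65
tool_pos: [0.4684, -0.3069, 0.1425]
orientation: [180.0, -0.1, 179.5]
force: [0.5, -0.5, -0.1]
opening: 0.0627
gripper_force: 0.0
clock: 20.95
tool_pos: [0.4702, -0.3077, 0.2461]
orientation: [-179.9, 0.3, 179.5]
force: [0.5, 0.2, -0.3]
opening: 0.0844
gripper_force: 0.0
(array([-0.344,  5.235,  0.068]), array([-0.003,  0.004, -0.118]))
```

View pics/t6c.png

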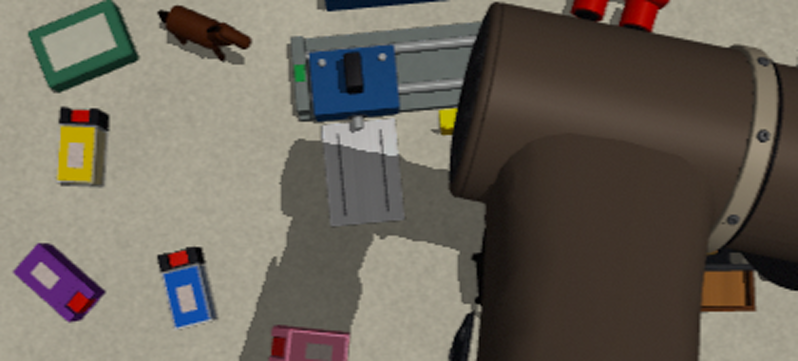

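```bash
python3 -m creep '[{"grip":0,"delta_pos":[-0.02,0.4,0],"rotation":[0,0,0]},{"grip":0,"delta_pos":[-0.03,0.8,0],"rotation":[0,0,0]},{"grip":0,"delta_pos":[-0.03,1,0],"rotation":[0,0,0]}]'
python3 -m creep '[{"grip":0,"delta_pos":[0.02,0.4,0],"rotation":[0,0,0]},{"grip":0,"delta_pos":[0.03,0.9,0],"rotation":[0,0,0]},{"grip":0,"delta_pos":[0.03,1,0],"rotation":[0,0,0]}]'
python3 -m creep '[{"grip":0,"delta_pos":[0.05,0.5,0],"rotation":[0,0,0]},{"grip":0,"delta_pos":[0.1,1,0],"rotation":[0,0,0]},{"grip":0,"delta_pos":[0.1,1,0],"rotation":[0,0,0]}]'
python3 -m creep '[{"grip":0,"delta_pos":[0.05,0.5,0],"rotation":[0,0,0]},{"grip":0,"delta_pos":[0.1,1,0],"rotation":[0,0,0]},{"grip":0,"delta_pos":[0.1,1,0],"rotation":[0,0,0]}]'
python3 -m creep '[{"grip":0,"delta_pos":[0.05,0.5,0],"rotation":[0,0,-0.06]},{"grip":0,"delta_pos":[0.1,1,0],"rotation":[0,0,-0.118]},{"grip":0,"delta_pos":[0.1,1,0],"rotation":[0,0,-0.118]},{"grip":0,"delta_pos":[0.1,1,0],"rotation":[0,0,-0.118]}]'
python3 - <<'E'
from h import *
im=cv2.imread("pics/t6.png");s=load("t6")
hsv=cv2.cvtColor(im,cv2.COLOR_BGR2HSV);bg=((hsv[:,:,1]>90)|(hsv[:,:,2]<60)).astype(np.uint8)
k=np.zeros_like(bg);k[254:308,208:248]=bg[254:308,208:248];n,l,st,ce=cv2.connectedComponentsWithStats(k);j=1+st[1:,4].argmax()
print(cv2.minAreaRect((w(s,np.argwhere(l==j)[:,::-1],.04)[:,:2]*1000).astype(np.float32)))
print(delta([.432,.2135,.036],100.1))
s=snap("wrist","w7");c=s["color"].astype(int);m=(c[:,:,0]>150)&(c[:,:,1]<80)&(c[:,:,2]<80);m[260:]=0
print("red px",np.argwhere(m)[:,::-1].mean(0) if m.any() else None,"expected",px(s,[.432+.039*np.cos(.177),.2135+.039*np.sin(.177),.037]))
E
```

```text
clock: 21.3
tool_pos: [0.4727, -0.2052, 0.2418]
orientation: [180.0, 0.0, 179.5]
force: [-0.5, -0.5, 1.0]
opening: 0.0875
gripper_force: 0.0
clock: 21.6
tool_pos: [0.4707, -0.1037, 0.242]
orientation: [180.0, 0.0, 179.6]
force: [1.1, 0.3, 0.5]
opening: 0.0877
gripper_force: 0.0
clock: 21.9
tool_pos: [0.4618, -0.0027, 0.2421]
orientation: [179.9, 0.0, 179.8]
force: [0.5, 0.3, 0.4]
opening: 0.0878
gripper_force: 0.0
clock: 22.2
tool_pos: [0.4528, 0.0969, 0.2419]
orientation: [180.0, 0.0, 179.7]
force: [-0.2, -1.1, 1.6]
opening: 0.0877
gripper_force: 0.0
clock: 22.6
tool_pos: [0.4437, 0.1936, 0.2415]
orientation: [-180.0, -0.1, -169.8]
force: [0.7, -0.3, -0.5]
opening: 0.0878
gripper_force: 0.0
((421.63836669921875, 214.4965057373047), (64.13341522216797, 41.226139068603516), 12.805988311767578)
(array([0.078, 0.218, 2.055]), array([-0.   , -0.001,  0.001]))
red px [449.21597833  47.00338524] expected [[350.66043923 244.61629664]]
```

```bash
python3 -m creep '[{"grip":0,"delta_pos":[0.08,0.22,0.3],"rotation":[0,0,0]},{"grip":0,"delta_pos":[0.08,0.22,0.7],"rotation":[0,0,0]},{"grip":0,"delta_pos":[0.08,0.22,1],"rotation":[0,0,0]}]'
python3 -m creep '[{"grip":0,"delta_pos":[0,0,0.4],"rotation":[0,0,0]},{"grip":0,"delta_pos":[0,0,0.8],"rotation":[0,0,0]},{"grip":0,"delta_pos":[0,0,1],"rotation":[0,0,0]},{"grip":0,"delta_pos":[0,0,1],"rotation":[0,0,0]}]'
python3 -m creep '[{"grip":0.5,"delta_pos":[0,0,0.05],"rotation":[0,0,0]},{"grip":1,"delta_pos":[0,0,0.05],"rotation":[0,0,0]},{"grip":1,"delta_pos":[0,0,0.05],"rotation":[0,0,0]},{"grip":1,"delta_pos":[0,0,0.05],"rotation":[0,0,0]},{"grip":1,"delta_pos":[0,0,0.05],"rotation":[0,0,0]}]'
python3 -m creep '[{"grip":1,"delta_pos":[0,0,0],"rotation":[0,0,0]},{"grip":1,"delta_pos":[0,0,0],"rotation":[0,0,0]},{"grip":1,"delta_pos":[0,0,0],"rotation":[0,0,0]},{"grip":1,"delta_pos":[0,0,0],"rotation":[0,0,0]},{"grip":1,"delta_pos":[0,0,0],"rotation":[0,0,0]}]'
python3 -m creep '[{"grip":1,"delta_pos":[0,0,-0.15],"rotation":[0,0,0]},{"grip":1,"delta_pos":[0,0,-0.4],"rotation":[0,0,0]},{"grip":1,"delta_pos":[0,0,-0.7],"rotation":[0,0,0]},{"grip":1,"delta_pos":[0,0,-0.7],"rotation":[0,0,0]}]'
python3 - <<'E'
from h import *
print(delta([.54,.001,.10],93.8))
E
```

```text
clock: 22.95
tool_pos: [0.4317, 0.2119, 0.1405]
orientation: [180.0, -0.0, -170.0]
force: [-0.2, 0.5, 0.2]
opening: 0.0875
gripper_force: 0.0
clock: 23.35
tool_pos: [0.4308, 0.2103, 0.0395]
orientation: [-179.8, -0.3, -170.1]
force: [0.4, 0.1, 0.4]
opening: 0.088
gripper_force: 0.0
clock: 23.85
tool_pos: [0.4323, 0.2138, 0.0378]
orientation: [179.9, 0.1, -169.9]
force: [0.6, 0.3, -0.1]
opening: 0.0533
gripper_force: 0.0
clock: 24.35
tool_pos: [0.4324, 0.2141, 0.0376]
orientation: [180.0, 0.1, -169.9]
force: [-1.9, 1.7, 6.3]
opening: 0.0452
gripper_force: 29.8
clock: 24.75
tool_pos: [0.4335, 0.2148, 0.1102]
orientation: [179.8, 0.3, -169.9]
force: [0.3, 0.3, -1.8]
opening: 0.0451
gripper_force: 29.8
(array([-0.672, -2.292,  0.098]), array([0.002, 0.003, 0.07 ]))
```

```bash
python3 -m creep '[{"grip":1,"delta_pos":[-0.11,-0.35,0],"rotation":[0,0,0]},{"grip":1,"delta_pos":[-0.22,-0.77,0],"rotation":[0,0,0]},{"grip":1,"delta_pos":[-0.22,-0.77,0],"rotation":[0,0,0]}]'
python3 -m creep '[{"grip":1,"delta_pos":[-0.11,-0.4,0],"rotation":[0,0,0]},{"grip":1,"delta_pos":[-0.22,-0.77,0],"rotation":[0,0,0]},{"grip":1,"delta_pos":[-0.22,-0.77,0],"rotation":[0,0,0]}]'
python3 -m creep '[{"grip":1,"delta_pos":[-0.11,-0.4,0],"rotation":[0,0,0.03]},{"grip":1,"delta_pos":[-0.23,-0.75,0],"rotation":[0,0,0.07]},{"grip":1,"delta_pos":[-0.23,-0.75,0.1],"rotation":[0,0,0.07]},{"grip":1,"delta_pos":[-0.23,-0.75,0.1],"rotation":[0,0,0.07]},{"grip":1,"delta_pos":[-0.23,-0.75,0.1],"rotation":[0,0,0.07]}]'
python3 - <<'E'
from h import *
print(delta([.551,.002,.0462],93.6))
E
```

```text
clock: 25.05
tool_pos: [0.467, 0.1378, 0.1057]
orientation: [-179.9, -0.2, -170.1]
force: [-0.0, 0.4, -2.9]
opening: 0.0454
gripper_force: 29.8
clock: 25.35
tool_pos: [0.5025, 0.0665, 0.1057]
orientation: [-179.9, -0.1, -170.1]
force: [-0.3, 0.7, -2.2]
opening: 0.0451
gripper_force: 29.8
clock: 25.85
tool_pos: [0.537, 0.0001, 0.0962]
orientation: [-180.0, -0.1, -176.2]
force: [-0.4, 0.3, -2.4]
opening: 0.0453
gripper_force: 29.8
(array([-0.142,  0.01 ,  0.5  ]), array([-0.   , -0.001,  0.002]))
```

```bash
python3 -m creep '[{"grip":1,"delta_pos":[-0.1,0.01,0.1],"rotation":[0,0,0]},{"grip":1,"delta_pos":[-0.1,0.01,0.3],"rotation":[0,0,0]},{"grip":1,"delta_pos":[-0.1,0.01,0.42],"rotation":[0,0,0]},{"grip":1,"delta_pos":[-0.1,0.01,0.49],"rotation":[0,0,0]},{"grip":1,"delta_pos":[-0.1,0.01,0.49],"rotation":[0,0,0]}]'
python3 -m creep '[{"grip":1,"delta_pos":[-0.08,0,0],"rotation":[0,0,0]},{"grip":1,"delta_pos":[-0.16,0,0],"rotation":[0,0,0]},{"grip":1,"delta_pos":[-0.24,0,0],"rotation":[0,0,0]},{"grip":1,"delta_pos":[-0.32,0,0],"rotation":[0,0,0]},{"grip":1,"delta_pos":[-0.37,0,0],"rotation":[0,0,0]}]'
python3 -m creep '[{"grip":1,"delta_pos":[-0.02,0,0],"rotation":[0,0,0]},{"grip":1,"delta_pos":[-0.03,0,0],"rotation":[0,0,0]},{"grip":1,"delta_pos":[-0.03,0,0],"rotation":[0,0,0]}]'

```

```text
clock: 26.35
tool_pos: [0.5473, 0.0016, 0.047]
orientation: [-180.0, -0.1, -176.2]
force: [-0.7, -0.3, -2.6]
opening: 0.045
gripper_force: 29.8
clock: 26.85
tool_pos: [0.5839, 0.0035, 0.0477]
orientation: [-180.0, -0.2, -176.3]
force: [-7.7, 0.8, 1.8]
opening: 0.045
gripper_force: 29.8
clock: 27.15
tool_pos: [0.5857, 0.0035, 0.0474]
orientation: [-180.0, -0.3, -176.3]
force: [-8.2, 0.7, 2.3]
opening: 0.0453
gripper_force: 29.8
```

```bash
python3 -m creep '[{"grip":1,"delta_pos":[-0.02,0,0],"rotation":[0,0,0]},{"grip":1,"delta_pos":[-0.03,0,0],"rotation":[0,0,0]},{"grip":1,"delta_pos":[-0.03,0,0],"rotation":[0,0,0]}]'
python3 -m creep '[{"grip":1,"delta_pos":[-0.02,0,0],"rotation":[0,0,0]},{"grip":1,"delta_pos":[-0.03,0,0],"rotation":[0,0,0]},{"grip":1,"delta_pos":[-0.03,0,0],"rotation":[0,0,0]}]'

```

```text
clock: 27.45
tool_pos: [0.5868, 0.0035, 0.0469]
orientation: [-180.0, -0.5, -176.3]
force: [-11.9, 2.4, 3.3]
opening: 0.0449
gripper_force: 29.8
clock: 27.75
tool_pos: [0.587, 0.0032, 0.0464]
orientation: [-179.9, -0.8, -176.3]
force: [-20.3, 2.2, 8.1]
opening: 0.0456
gripper_force: 29.8
```

```bash
python3 -m creep '[{"grip":1,"delta_pos":[-0.02,0,0],"rotation":[0,0,0]},{"grip":1,"delta_pos":[-0.02,0,0],"rotation":[0,0,0]},{"grip":1,"delta_pos":[-0.02,0,0],"rotation":[0,0,0]},{"grip":1,"delta_pos":[-0.02,0,0],"rotation":[0,0,0]},{"grip":1,"delta_pos":[-0.02,0,0],"rotation":[0,0,0]}]'
python3 -m creep '[{"grip":1,"delta_pos":[0,0,0],"rotation":[0,0,0]},{"grip":1,"delta_pos":[0,0,0],"rotation":[0,0,0]},{"grip":1,"delta_pos":[0,0,0],"rotation":[0,0,0]},{"grip":1,"delta_pos":[0,0,0],"rotation":[0,0,0]},{"grip":1,"delta_pos":[0,0,0],"rotation":[0,0,0]}]'
python3 -m creep '[{"grip":1,"delta_pos":[0,0,0],"rotation":[0,0,0]},{"grip":1,"delta_pos":[0,0,0],"rotation":[0,0,0]},{"grip":1,"delta_pos":[0,0,0],"rotation":[0,0,0]},{"grip":1,"delta_pos":[0,0,0],"rotation":[0,0,0]},{"grip":1,"delta_pos":[0,0,0],"rotation":[0,0,0]}]'
python3 -m creep '[{"grip":1,"delta_pos":[0,0,0],"rotation":[0,0,0]},{"grip":1,"delta_pos":[0,0,0],"rotation":[0,0,0]},{"grip":1,"delta_pos":[0,0,0],"rotation":[0,0,0]},{"grip":1,"delta_pos":[0,0,0],"rotation":[0,0,0]},{"grip":1,"delta_pos":[0,0,0],"rotation":[0,0,0]}]'
python3 -m creep '[{"grip":1,"delta_pos":[0,0,0],"rotation":[0,0,0]},{"grip":1,"delta_pos":[0,0,0],"rotation":[0,0,0]},{"grip":1,"delta_pos":[0,0,0],"rotation":[0,0,0]},{"grip":1,"delta_pos":[0,0,0],"rotation":[0,0,0]},{"grip":1,"delta_pos":[0,0,0],"rotation":[0,0,0]}]'
python3 -m creep '[{"grip":1,"delta_pos":[0,0,0],"rotation":[0,0,0]},{"grip":1,"delta_pos":[0,0,0],"rotation":[0,0,0]},{"grip":1,"delta_pos":[0,0,0],"rotation":[0,0,0]},{"grip":1,"delta_pos":[0,0,0],"rotation":[0,0,0]},{"grip":1,"delta_pos":[0,0,0],"rotation":[0,0,0]}]'
python3 -m creep '[{"grip":1,"delta_pos":[0,0,0],"rotation":[0,0,0]},{"grip":1,"delta_pos":[0,0,0],"rotation":[0,0,0]},{"grip":1,"delta_pos":[0,0,0],"rotation":[0,0,0]},{"grip":1,"delta_pos":[0,0,0],"rotation":[0,0,0]},{"grip":1,"delta_pos":[0,0,0],"rotation":[0,0,0]}]'
python3 -m creep '[{"grip":1,"delta_pos":[0,0,0],"rotation":[0,0,0]},{"grip":1,"delta_pos":[0,0,0],"rotation":[0,0,0]},{"grip":1,"delta_pos":[0,0,0],"rotation":[0,0,0]},{"grip":1,"delta_pos":[0,0,0],"rotation":[0,0,0]},{"grip":1,"delta_pos":[0,0,0],"rotation":[0,0,0]}]'

```

```text
clock: 28.25
tool_pos: [0.5878, 0.003, 0.046]
orientation: [-179.9, -0.9, -176.4]
force: [-22.8, 2.3, 7.8]
opening: 0.0452
gripper_force: 29.9
clock: 28.75
tool_pos: [0.5877, 0.0031, 0.0459]
orientation: [-179.9, -0.9, -176.4]
force: [-22.9, 3.2, 9.4]
opening: 0.0449
gripper_force: 29.9
clock: 29.25
tool_pos: [0.5877, 0.0031, 0.0459]
orientation: [-179.9, -0.9, -176.4]
force: [-21.8, 3.9, 9.1]
opening: 0.0453
gripper_force: 29.9
clock: 29.75
tool_pos: [0.5878, 0.0031, 0.0459]
orientation: [-179.9, -0.9, -176.4]
force: [-22.2, 2.7, 8.2]
opening: 0.0449
gripper_force: 29.9
clock: 30.25
tool_pos: [0.5878, 0.0031, 0.046]
orientation: [-179.9, -0.9, -176.4]
force: [-22.2, 3.1, 7.9]
opening: 0.0453
gripper_force: 29.9
clock: 30.75
tool_pos: [0.5878, 0.0031, 0.0459]
orientation: [-179.9, -0.9, -176.4]
force: [-22.3, 3.1, 8.4]
opening: 0.045
gripper_force: 29.9
clock: 31.25
tool_pos: [0.5878, 0.0031, 0.046]
orientation: [-179.9, -0.9, -176.4]
force: [-21.9, 3.8, 8.8]
opening: 0.0448
gripper_force: 29.9
clock: 31.75
tool_pos: [0.5878, 0.0031, 0.046]
orientation: [-179.9, -0.9, -176.4]
force: [-22.0, 3.0, 8.8]
opening: 0.0453
gripper_force: 29.9
```

```bash
python3 -m creep '[{"grip":1,"delta_pos":[0.1,0,0],"rotation":[0,0,0]},{"grip":1,"delta_pos":[0.25,0,-0.03],"rotation":[0,0,0]},{"grip":1,"delta_pos":[0.45,0,-0.05],"rotation":[0,0,0]},{"grip":1,"delta_pos":[0.5,0,-0.1],"rotation":[0,0,0]},{"grip":1,"delta_pos":[0.5,0,-0.4],"rotation":[0,0,0]}]'
python3 -m creep '[{"grip":1,"delta_pos":[0,0,-0.4],"rotation":[0,0,0]},{"grip":1,"delta_pos":[0,0,-0.8],"rotation":[0,0,0]},{"grip":1,"delta_pos":[0,0,-1],"rotation":[0,0,0]},{"grip":1,"delta_pos":[0,0,-1],"rotation":[0,0,0]}]'
python3 - <<'E'
from h import *
snap("wrist","w8")
for n in("w3","w4","w8"):
    c=load(n)["color"].astype(int)[360:405,280:370];m=(c[:,:,0]>90)&(c[:,:,1]<50)&(c[:,:,2]<50);print(n,m.sum(),np.argwhere(m).min(0),np.argwhere(m).max(0))
print(delta([.605,-.307,.15],89.5))
E
```

```text
clock: 32.25
tool_pos: [0.5437, 0.0007, 0.0861]
orientation: [-180.0, -0.3, -176.2]
force: [0.3, 0.4, -2.6]
opening: 0.0451
gripper_force: 29.9
clock: 32.65
tool_pos: [0.549, 0.0018, 0.1924]
orientation: [179.9, 0.5, -176.2]
force: [0.4, 1.2, -2.8]
opening: 0.0454
gripper_force: 29.9
w3 1018 [16 20] [38 66]
w4 87 [16 21] [17 67]
w8 99 [11 23] [13 69]
(array([-0.368, -3.118,  0.397]), array([0.001, 0.003, 0.048]))
```

```bash
python3 -m creep '[{"grip":1,"delta_pos":[-0.04,-0.3,0],"rotation":[0,0,0]},{"grip":1,"delta_pos":[-0.08,-0.7,0],"rotation":[0,0,0]},{"grip":1,"delta_pos":[-0.12,-1,0],"rotation":[0,0,0]}]'
python3 -m creep '[{"grip":1,"delta_pos":[-0.04,-0.4,0],"rotation":[0,0,0]},{"grip":1,"delta_pos":[-0.08,-0.8,0],"rotation":[0,0,0]},{"grip":1,"delta_pos":[-0.12,-1,0],"rotation":[0,0,0]}]'
python3 -m creep '[{"grip":1,"delta_pos":[-0.04,-0.4,0],"rotation":[0,0,0.02]},{"grip":1,"delta_pos":[-0.08,-0.8,0],"rotation":[0,0,0.048]},{"grip":1,"delta_pos":[-0.12,-1,0.1],"rotation":[0,0,0.048]},{"grip":1,"delta_pos":[-0.12,-1,0.4],"rotation":[0,0,0.048]},{"grip":1,"delta_pos":[-0.12,-1,0.4],"rotation":[0,0,0.048]}]'
python3 - <<'E'
from h import *
print(delta([.607,-.308,.0437],89.5))
E
```

```text
clock: 33.0
tool_pos: [0.5642, -0.0991, 0.1864]
orientation: [180.0, -0.1, -176.2]
force: [0.4, 0.7, -2.6]
opening: 0.045
gripper_force: 29.9
clock: 33.3
tool_pos: [0.5827, -0.1994, 0.1859]
orientation: [180.0, -0.2, -176.3]
force: [0.0, 0.4, -2.7]
opening: 0.0454
gripper_force: 29.9
clock: 33.8
tool_pos: [0.5983, -0.2952, 0.1415]
orientation: [179.8, -0.5, 179.3]
force: [-1.4, 2.3, -3.4]
opening: 0.0454
gripper_force: 29.9
(array([-0.097, -0.131,  0.977]), array([ 0.002, -0.006, -0.002]))
```

```bash
python3 -m creep '[{"grip":1,"delta_pos":[-0.06,-0.11,0.2],"rotation":[0,0,0]},{"grip":1,"delta_pos":[-0.06,-0.11,0.5],"rotation":[0,0,0]},{"grip":1,"delta_pos":[-0.06,-0.11,0.75],"rotation":[0,0,0]},{"grip":1,"delta_pos":[-0.06,-0.11,0.85],"rotation":[0,0,0]},{"grip":1,"delta_pos":[-0.06,-0.11,0.88],"rotation":[0,0,0]}]'
python3 -m creep '[{"grip":1,"delta_pos":[0,0,0.02],"rotation":[0,0,0]},{"grip":1,"delta_pos":[0,0,0.04],"rotation":[0,0,0]},{"grip":1,"delta_pos":[0,0,0.04],"rotation":[0,0,0]}]'

```

```text
clock: 34.3
tool_pos: [0.6071, -0.3061, 0.059]
orientation: [180.0, -0.1, 179.5]
force: [0.8, 0.7, -2.9]
opening: 0.0455
gripper_force: 29.9
clock: 34.6
tool_pos: [0.6082, -0.3068, 0.0571]
orientation: [-180.0, 0.1, 179.5]
force: [-0.5, -0.1, -2.9]
opening: 0.0453
gripper_force: 29.9
```

```bash
python3 -m creep '[{"grip":1,"delta_pos":[0,0,0.04],"rotation":[0,0,0]},{"grip":1,"delta_pos":[0,0,0.08],"rotation":[0,0,0]},{"grip":1,"delta_pos":[0,0,0.11],"rotation":[0,0,0]},{"grip":1,"delta_pos":[0,0,0.11],"rotation":[0,0,0]}]'
python3 -m creep '[{"grip":1,"delta_pos":[0,0,0.02],"rotation":[0,0,0]},{"grip":1,"delta_pos":[0,0,0.02],"rotation":[0,0,0]},{"grip":1,"delta_pos":[0,0,0.02],"rotation":[0,0,0]}]'

```

```text
clock: 35.0
tool_pos: [0.6071, -0.3066, 0.0443]
orientation: [180.0, -0.1, 179.5]
force: [-1.0, 0.2, -2.5]
opening: 0.0451
gripper_force: 29.9
clock: 35.3
tool_pos: [0.6078, -0.3069, 0.0437]
orientation: [-180.0, 0.0, 179.5]
force: [-2.2, 1.4, 3.8]
opening: 0.0452
gripper_force: 29.9
```

```bash
python3 -m creep '[{"grip":0.7,"delta_pos":[0,0,0],"rotation":[0,0,0]},{"grip":0.33,"delta_pos":[0,0,0],"rotation":[0,0,0]},{"grip":0.33,"delta_pos":[0,0,0],"rotation":[0,0,0]},{"grip":0.33,"delta_pos":[0,0,0],"rotation":[0,0,0]}]'
python3 -m creep '[{"grip":0.33,"delta_pos":[0,0,-0.2],"rotation":[0,0,0]},{"grip":0.33,"delta_pos":[0,0,-0.6],"rotation":[0,0,0]},{"grip":0,"delta_pos":[0,0,-1],"rotation":[0,0,0]}]'
python3 -m creep '[{"grip":0,"delta_pos":[0,0,-0.4],"rotation":[0,0,0]},{"grip":0,"delta_pos":[0,0,-0.8],"rotation":[0,0,0]},{"grip":0,"delta_pos":[0,0,-1],"rotation":[0,0,0]}]'
python3 -m creep '[{"grip":0,"delta_pos":[0,0.4,0],"rotation":[0,0,0]},{"grip":0,"delta_pos":[0,0.8,0],"rotation":[0,0,0]},{"grip":0,"delta_pos":[0,1,0],"rotation":[0,0,0]}]'
python3 -m creep '[{"grip":0,"delta_pos":[0,0.5,0],"rotation":[0,0,0]},{"grip":0,"delta_pos":[0,1,0],"rotation":[0,0,0]},{"grip":0,"delta_pos":[0,1,0],"rotation":[0,0,0]}]'
python3 -m creep '[{"grip":0,"delta_pos":[0,0.5,0],"rotation":[0,0,0]},{"grip":0,"delta_pos":[0,1,0],"rotation":[0,0,0]},{"grip":0,"delta_pos":[0,1,0],"rotation":[0,0,0]}]'
python3 - <<'E'
from h import *
s=snap("top","t9");im=cv2.imread("pics/t9.png");cv2.imwrite("pics/t9c.png",cv2.resize(im[130:320,130:550],None,fx=1.9,fy=1.9,interpolation=cv2.INTER_CUBIC))
hsv=cv2.cvtColor(im,cv2.COLOR_BGR2HSV);bg=((hsv[:,:,1]>90)|(hsv[:,:,2]<60)).astype(np.uint8)
k=np.zeros_like(bg);k[180:234,155:192]=bg[180:234,155:192];n,l,st,ce=cv2.connectedComponentsWithStats(k);j=1+st[1:,4].argmax()
print(cv2.minAreaRect((w(s,np.argwhere(l==j)[:,::-1],.04)[:,:2]*1000).astype(np.float32)))
print(delta([.60,.335,.25],86.5))
E
```

```text
clock: 35.7
tool_pos: [0.6078, -0.3067, 0.0429]
orientation: [-180.0, 0.0, 179.5]
force: [-1.1, -0.0, -0.0]
opening: 0.0577
gripper_force: 0.0
clock: 36.0
tool_pos: [0.6071, -0.3066, 0.1432]
orientation: [180.0, -0.1, 179.5]
force: [1.3, -0.4, 0.4]
opening: 0.0628
gripper_force: 0.0
clock: 36.3
tool_pos: [0.6089, -0.3073, 0.2476]
orientation: [-179.9, 0.3, 179.5]
force: [0.5, -0.4, 0.0]
opening: 0.0847
gripper_force: 0.0
clock: 36.6
tool_pos: [0.6085, -0.2044, 0.2433]
orientation: [180.0, 0.0, 179.5]
force: [1.0, -0.7, 0.6]
opening: 0.0876
gripper_force: 0.0
clock: 36.9
tool_pos: [0.6098, -0.1018, 0.2433]
orientation: [179.9, 0.1, 179.7]
force: [0.6, -0.7, 0.9]
opening: 0.0877
gripper_force: 0.0
clock: 37.2
tool_pos: [0.6107, -0.0021, 0.243]
orientation: [179.9, 0.0, 179.7]
force: [-1.0, -0.4, 0.8]
opening: 0.0878
gripper_force: 0.0
((601.9025268554688, 321.7502136230469), (52.03688430786133, 121.39744567871094), 89.76844787597656)
(array([ 0.124,  3.39 , -0.069]), array([0.   , 0.   , 0.035]))
```

View pics/t9c.png

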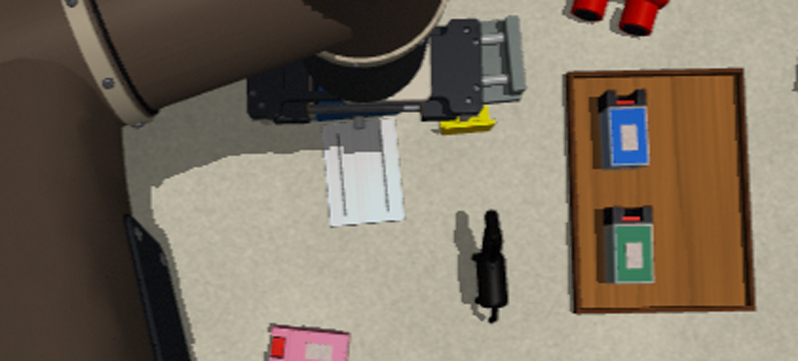

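```bash
python3 -m creep '[{"grip":0,"delta_pos":[-0.1,0.4,0],"rotation":[0,0,0]},{"grip":0,"delta_pos":[-0.15,0.8,0],"rotation":[0,0,0]},{"grip":0,"delta_pos":[-0.15,1,0],"rotation":[0,0,0]}]'
python3 -m creep '[{"grip":0,"delta_pos":[-0.1,0.4,0],"rotation":[0,0,0.02]},{"grip":0,"delta_pos":[-0.15,0.8,0],"rotation":[0,0,0.035]},{"grip":0,"delta_pos":[-0.15,1,0],"rotation":[0,0,0.035]}]'
python3 -m creep '[{"grip":0,"delta_pos":[-0.05,0.3,0],"rotation":[0,0,0]},{"grip":0,"delta_pos":[-0.15,0.7,0],"rotation":[0,0,0]},{"grip":0,"delta_pos":[-0.15,1,0],"rotation":[0,0,0]},{"grip":0,"delta_pos":[-0.15,1,0],"rotation":[0,0,0]}]'
python3 - <<'E'
from h import *
s=snap("wrist","w10")
for n in("w2","w10"):
    q=load(n);hsv=cv2.cvtColor(q["color"],cv2.COLOR_RGB2HSV);m=((abs(hsv[:,:,0].astype(int)-25)<6)&(hsv[:,:,1]>180)&(hsv[:,:,2]>90)).astype(np.uint8);m[265:]=0;m[:,:300]=0 if n=="w2" else m[:,:300]
    k,l,st,ce=cv2.connectedComponentsWithStats(m)
    for j in np.argsort(-st[1:,4])[:2]+1: print(n,st[j],w(q,[ce[j]],.042).round(4),cv2.minAreaRect((w(q,np.argwhere(l==j)[:,::-1],.042)[:,:2]*1000).astype(np.float32)))
p,a=(.6002,.3352),np.radians(-3.45);M=np.array([(45,23),(45,-23),(-45,-23),(-45,23)])/1000
X=np.c_[p[0]+np.cos(a)*M[:,0]-np.sin(a)*M[:,1],p[1]+np.sin(a)*M[:,0]+np.cos(a)*M[:,1],.044*np.ones(4)]
cv2.polylines(s["color"],[px(s,X).astype(np.int32)],True,(255,0,255),1);cv2.imwrite("pics/w10o.png",s["color"][:,:,::-1])
E
```

```text
clock: 37.55
tool_pos: [0.6269, 0.0946, 0.2427]
orientation: [180.0, -0.0, 179.5]
force: [-0.3, 0.3, -0.3]
opening: 0.0877
gripper_force: 0.0
clock: 37.85
tool_pos: [0.6428, 0.1947, 0.2424]
orientation: [-180.0, -0.0, 176.3]
force: [0.8, 0.1, -0.3]
opening: 0.0874
gripper_force: 0.0
clock: 38.25
tool_pos: [0.6638, 0.2942, 0.2416]
orientation: [-180.0, -0.1, 176.4]
force: [0.0, 0.2, 0.4]
opening: 0.0875
gripper_force: 0.0
w2 [ 449  122   61   79 2470] [[0.5921 0.3407 0.042 ]] ((592.7703857421875, 340.8983459472656), (39.22732162475586, 63.1428108215332), 86.04528045654297)
w10 [ 353   80   51   81 2903] [[0.5922 0.3406 0.042 ]] ((592.6863403320312, 340.52825927734375), (39.050689697265625, 62.406883239746094), 86.14869689941406)
```

```bash
python3 - <<'E'
from h import *
print(delta([.60,.339,.036],86.2))
E
```

```text
(array([0.661, 0.426, 2.06 ]), array([-0.001, -0.001,  0.002]))
```

```bash
python3 -m creep '[{"grip":0,"delta_pos":[0.3,0.2,0.1],"rotation":[0,0,0]},{"grip":0,"delta_pos":[0.65,0.42,0.3],"rotation":[0,0,0]},{"grip":0,"delta_pos":[0.65,0.42,0.7],"rotation":[0,0,0]},{"grip":0,"delta_pos":[0.65,0.42,1],"rotation":[0,0,0]}]'
python3 -m creep '[{"grip":0,"delta_pos":[0,0,0.4],"rotation":[0,0,0]},{"grip":0,"delta_pos":[0,0,0.8],"rotation":[0,0,0]},{"grip":0,"delta_pos":[0,0,1],"rotation":[0,0,0]},{"grip":0,"delta_pos":[0,0,1],"rotation":[0,0,0]}]'
python3 -m creep '[{"grip":0.5,"delta_pos":[0,0,0.05],"rotation":[0,0,0]},{"grip":1,"delta_pos":[0,0,0.05],"rotation":[0,0,0]},{"grip":1,"delta_pos":[0,0,0.05],"rotation":[0,0,0]},{"grip":1,"delta_pos":[0,0,0.05],"rotation":[0,0,0]},{"grip":1,"delta_pos":[0,0,0.05],"rotation":[0,0,0]}]'
python3 -m creep '[{"grip":1,"delta_pos":[0,0,0],"rotation":[0,0,0]},{"grip":1,"delta_pos":[0,0,0],"rotation":[0,0,0]},{"grip":1,"delta_pos":[0,0,0],"rotation":[0,0,0]},{"grip":1,"delta_pos":[0,0,0],"rotation":[0,0,0]},{"grip":1,"delta_pos":[0,0,0],"rotation":[0,0,0]}]'
python3 -m creep '[{"grip":1,"delta_pos":[0,0,-0.15],"rotation":[0,0,0]},{"grip":1,"delta_pos":[0,0,-0.4],"rotation":[0,0,0]},{"grip":1,"delta_pos":[0,0,-0.7],"rotation":[0,0,0]},{"grip":1,"delta_pos":[0,0,-0.7],"rotation":[0,0,0]}]'
python3 - <<'E'
from h import *
print(delta([.548,.002,.10],93.6))
E
```

```text
clock: 38.7
tool_pos: [0.6004, 0.3369, 0.1423]
orientation: [180.0, -0.0, 176.4]
force: [0.5, 0.1, -0.4]
opening: 0.0877
gripper_force: 0.0
clock: 39.1
tool_pos: [0.5999, 0.3347, 0.0397]
orientation: [-179.7, -0.3, 176.2]
force: [0.2, -0.1, 0.3]
opening: 0.0877
gripper_force: 0.0
clock: 39.6
tool_pos: [0.6018, 0.3382, 0.039]
orientation: [179.9, 0.1, 176.3]
force: [-0.3, 0.8, 0.8]
opening: 0.0532
gripper_force: 0.0
clock: 40.1
tool_pos: [0.6021, 0.3388, 0.0388]
orientation: [179.9, 0.1, 176.3]
force: [-0.4, 3.4, 6.2]
opening: 0.0449
gripper_force: 30.0
clock: 40.5
tool_pos: [0.6031, 0.3385, 0.1127]
orientation: [179.8, 0.2, 176.3]
force: [0.2, 1.6, -2.4]
opening: 0.0447
gripper_force: 30.0
(array([ 0.336, -3.394,  0.116]), array([ 0.002,  0.003, -0.081]))
```

```bash
python3 -m creep '[{"grip":1,"delta_pos":[0.2,-0.1,-0.1],"rotation":[0,0,0]},{"grip":1,"delta_pos":[0.5,-0.4,-0.2],"rotation":[0,0,0]},{"grip":1,"delta_pos":[0.6,-0.8,-0.2],"rotation":[0,0,0]},{"grip":1,"delta_pos":[0.6,-0.9,-0.2],"rotation":[0,0,0]}]'
python3 -m creep '[{"grip":1,"delta_pos":[0,-0.4,0],"rotation":[0,0,0]},{"grip":1,"delta_pos":[0,-0.8,0],"rotation":[0,0,0]},{"grip":1,"delta_pos":[0,-1,0],"rotation":[0,0,0]}]'
python3 -m creep '[{"grip":1,"delta_pos":[-0.05,-0.4,0],"rotation":[0,0,-0.03]},{"grip":1,"delta_pos":[-0.1,-0.8,0.1],"rotation":[0,0,-0.081]},{"grip":1,"delta_pos":[-0.1,-1,0.2],"rotation":[0,0,-0.081]},{"grip":1,"delta_pos":[-0.1,-1,0.2],"rotation":[0,0,-0.081]}]'
python3 - <<'E'
from h import *
o=ctrl.get_obs();print(o["tool_pos"],o["opening"]);print(delta([.548,.002,.0475],93.6))
E
```

```text
clock: 40.9
tool_pos: [0.5326, 0.248, 0.1279]
orientation: [-179.9, -0.2, 176.2]
force: [0.2, 0.3, -2.9]
opening: 0.0449
gripper_force: 30.0
clock: 41.2
tool_pos: [0.5279, 0.149, 0.1275]
orientation: [-179.9, -0.1, 176.2]
force: [0.5, 0.0, -3.6]
opening: 0.0448
gripper_force: 30.0
clock: 41.6
tool_pos: [0.531, 0.0486, 0.1062]
orientation: [-179.9, -0.3, -176.6]
force: [-1.5, -0.0, -3.7]
opening: 0.045
gripper_force: 30.0
[0.53096828 0.04855957 0.10623766] 0.045017953913166354
(array([-0.145, -0.474,  0.587]), array([-0.001, -0.003, -0.002]))
```

```bash
python3 -m creep '[{"grip":1,"delta_pos":[-0.07,-0.25,0],"rotation":[0,0,0]},{"grip":1,"delta_pos":[-0.12,-0.46,0.1],"rotation":[0,0,0]},{"grip":1,"delta_pos":[-0.12,-0.46,0.3],"rotation":[0,0,0]},{"grip":1,"delta_pos":[-0.12,-0.46,0.45],"rotation":[0,0,0]},{"grip":1,"delta_pos":[-0.12,-0.46,0.5],"rotation":[0,0,0]}]'
python3 - <<'E'
from h import *
o=ctrl.get_obs();print(delta([.548,.002,.0475],93.6))
E
```

```text
clock: 42.1
tool_pos: [0.5468, 0.0062, 0.0563]
orientation: [-180.0, -0.2, -176.4]
force: [-0.5, -0.2, -2.0]
opening: 0.0446
gripper_force: 30.0
(array([-0.01 , -0.043,  0.088]), array([-0.   , -0.002, -0.001]))
```

```bash
python3 -m creep '[{"grip":1,"delta_pos":[0,-0.035,0.04],"rotation":[0,0,0]},{"grip":1,"delta_pos":[0,-0.035,0.065],"rotation":[0,0,0]},{"grip":1,"delta_pos":[0,-0.035,0.065],"rotation":[0,0,0]},{"grip":1,"delta_pos":[0,-0.035,0.065],"rotation":[0,0,0]}]'
python3 -m creep '[{"grip":1,"delta_pos":[-0.08,0,0],"rotation":[0,0,0]},{"grip":1,"delta_pos":[-0.16,0,0],"rotation":[0,0,0]},{"grip":1,"delta_pos":[-0.24,0,0],"rotation":[0,0,0]},{"grip":1,"delta_pos":[-0.32,0,0],"rotation":[0,0,0]},{"grip":1,"delta_pos":[-0.37,0,0],"rotation":[0,0,0]}]'
python3 -m creep '[{"grip":1,"delta_pos":[-0.02,0,0],"rotation":[0,0,0]},{"grip":1,"delta_pos":[-0.03,0,0],"rotation":[0,0,0]},{"grip":1,"delta_pos":[-0.03,0,0],"rotation":[0,0,0]}]'
python3 -m creep '[{"grip":1,"delta_pos":[-0.02,0,0],"rotation":[0,0,0]},{"grip":1,"delta_pos":[-0.03,0,0],"rotation":[0,0,0]},{"grip":1,"delta_pos":[-0.03,0,0],"rotation":[0,0,0]}]'

```

```text
clock: 42.5
tool_pos: [0.5485, 0.0033, 0.0521]
orientation: [180.0, 0.1, -176.4]
force: [-0.7, -0.5, -2.8]
opening: 0.045
gripper_force: 30.0
clock: 43.0
tool_pos: [0.5837, 0.005, 0.0509]
orientation: [-180.0, -0.2, -176.4]
force: [-9.4, 1.3, 3.3]
opening: 0.0449
gripper_force: 30.0
clock: 43.3
tool_pos: [0.5856, 0.005, 0.0507]
orientation: [-180.0, -0.3, -176.4]
force: [-8.9, 0.1, 1.8]
opening: 0.0453
gripper_force: 30.0
clock: 43.6
tool_pos: [0.5858, 0.0047, 0.0502]
orientation: [-179.9, -0.6, -176.5]
force: [-15.6, 1.4, 6.2]
opening: 0.0447
gripper_force: 30.0
```

```bash
python3 -m creep '[{"grip":1,"delta_pos":[0.05,0,0],"rotation":[0,0,0]},{"grip":1,"delta_pos":[0.05,0,0.03],"rotation":[0,0,0]},{"grip":1,"delta_pos":[0.05,0,0.03],"rotation":[0,0,0]}]'
python3 -m creep '[{"grip":1,"delta_pos":[-0.03,0,0],"rotation":[0,0,0]},{"grip":1,"delta_pos":[-0.06,0,0],"rotation":[0,0,0]},{"grip":1,"delta_pos":[-0.08,0,0],"rotation":[0,0,0]},{"grip":1,"delta_pos":[-0.08,0,0],"rotation":[0,0,0]}]'

```

```text
clock: 43.9
tool_pos: [0.5843, 0.0048, 0.0477]
orientation: [-180.0, -0.2, -176.4]
force: [-5.5, -0.0, 0.2]
opening: 0.0449
gripper_force: 30.0
clock: 44.3
tool_pos: [0.586, 0.0043, 0.0468]
orientation: [-179.9, -0.9, -176.5]
force: [-25.2, 3.2, 13.2]
opening: 0.0447
gripper_force: 30.1
```

Seated on the stop and down on the bed, at 25 N. Holding for 4 s.

```bash
python3 -m creep '[{"grip":1,"delta_pos":[0,0,0],"rotation":[0,0,0]},{"grip":1,"delta_pos":[0,0,0],"rotation":[0,0,0]},{"grip":1,"delta_pos":[0,0,0],"rotation":[0,0,0]},{"grip":1,"delta_pos":[0,0,0],"rotation":[0,0,0]},{"grip":1,"delta_pos":[0,0,0],"rotation":[0,0,0]}]'
python3 -m creep '[{"grip":1,"delta_pos":[0,0,0],"rotation":[0,0,0]},{"grip":1,"delta_pos":[0,0,0],"rotation":[0,0,0]},{"grip":1,"delta_pos":[0,0,0],"rotation":[0,0,0]},{"grip":1,"delta_pos":[0,0,0],"rotation":[0,0,0]},{"grip":1,"delta_pos":[0,0,0],"rotation":[0,0,0]}]'
python3 -m creep '[{"grip":1,"delta_pos":[0,0,0],"rotation":[0,0,0]},{"grip":1,"delta_pos":[0,0,0],"rotation":[0,0,0]},{"grip":1,"delta_pos":[0,0,0],"rotation":[0,0,0]},{"grip":1,"delta_pos":[0,0,0],"rotation":[0,0,0]},{"grip":1,"delta_pos":[0,0,0],"rotation":[0,0,0]}]'
python3 -m creep '[{"grip":1,"delta_pos":[0,0,0],"rotation":[0,0,0]},{"grip":1,"delta_pos":[0,0,0],"rotation":[0,0,0]},{"grip":1,"delta_pos":[0,0,0],"rotation":[0,0,0]},{"grip":1,"delta_pos":[0,0,0],"rotation":[0,0,0]},{"grip":1,"delta_pos":[0,0,0],"rotation":[0,0,0]}]'
python3 -m creep '[{"grip":1,"delta_pos":[0,0,0],"rotation":[0,0,0]},{"grip":1,"delta_pos":[0,0,0],"rotation":[0,0,0]},{"grip":1,"delta_pos":[0,0,0],"rotation":[0,0,0]},{"grip":1,"delta_pos":[0,0,0],"rotation":[0,0,0]},{"grip":1,"delta_pos":[0,0,0],"rotation":[0,0,0]}]'
python3 -m creep '[{"grip":1,"delta_pos":[0,0,0],"rotation":[0,0,0]},{"grip":1,"delta_pos":[0,0,0],"rotation":[0,0,0]},{"grip":1,"delta_pos":[0,0,0],"rotation":[0,0,0]},{"grip":1,"delta_pos":[0,0,0],"rotation":[0,0,0]},{"grip":1,"delta_pos":[0,0,0],"rotation":[0,0,0]}]'
python3 -m creep '[{"grip":1,"delta_pos":[0,0,0],"rotation":[0,0,0]},{"grip":1,"delta_pos":[0,0,0],"rotation":[0,0,0]},{"grip":1,"delta_pos":[0,0,0],"rotation":[0,0,0]},{"grip":1,"delta_pos":[0,0,0],"rotation":[0,0,0]},{"grip":1,"delta_pos":[0,0,0],"rotation":[0,0,0]}]'
python3 -m creep '[{"grip":1,"delta_pos":[0,0,0],"rotation":[0,0,0]},{"grip":1,"delta_pos":[0,0,0],"rotation":[0,0,0]},{"grip":1,"delta_pos":[0,0,0],"rotation":[0,0,0]},{"grip":1,"delta_pos":[0,0,0],"rotation":[0,0,0]},{"grip":1,"delta_pos":[0,0,0],"rotation":[0,0,0]}]'

```

```text
clock: 44.8
tool_pos: [0.586, 0.0044, 0.0468]
orientation: [-179.9, -0.9, -176.5]
force: [-24.2, 3.6, 12.1]
opening: 0.0449
gripper_force: 30.1
clock: 45.3
tool_pos: [0.586, 0.0044, 0.0468]
orientation: [-179.9, -0.9, -176.5]
force: [-24.3, 2.6, 12.9]
opening: 0.0453
gripper_force: 30.1
clock: 45.8
tool_pos: [0.586, 0.0044, 0.0468]
orientation: [-179.9, -0.9, -176.5]
force: [-23.7, 2.1, 12.8]
opening: 0.0449
gripper_force: 30.1
clock: 46.3
tool_pos: [0.586, 0.0044, 0.0468]
orientation: [-179.9, -0.9, -176.5]
force: [-23.5, 2.2, 11.8]
opening: 0.0447
gripper_force: 30.1
clock: 46.8
tool_pos: [0.586, 0.0044, 0.0468]
orientation: [-179.9, -0.9, -176.5]
force: [-23.6, 2.5, 12.4]
opening: 0.0449
gripper_force: 30.1
clock: 47.3
tool_pos: [0.586, 0.0044, 0.0468]
orientation: [-179.9, -0.9, -176.5]
force: [-24.0, 2.0, 12.0]
opening: 0.045
gripper_force: 30.1
clock: 47.8
tool_pos: [0.586, 0.0044, 0.0468]
orientation: [-179.9, -0.9, -176.5]
force: [-23.7, 3.0, 11.5]
opening: 0.0448
gripper_force: 30.1
clock: 48.3
tool_pos: [0.586, 0.0044, 0.0468]
orientation: [-179.9, -0.9, -176.5]
force: [-24.5, 3.0, 11.9]
opening: 0.0453
gripper_force: 30.1
```

```bash
python3 -m creep '[{"grip":1,"delta_pos":[0.1,0,0],"rotation":[0,0,0]},{"grip":1,"delta_pos":[0.25,0,-0.03],"rotation":[0,0,0]},{"grip":1,"delta_pos":[0.45,0,-0.05],"rotation":[0,0,0]},{"grip":1,"delta_pos":[0.5,0,-0.1],"rotation":[0,0,0]},{"grip":1,"delta_pos":[0.5,0,-0.4],"rotation":[0,0,0]}]'
python3 -m creep '[{"grip":1,"delta_pos":[0,0,-0.4],"rotation":[0,0,0]},{"grip":1,"delta_pos":[0,0,-0.8],"rotation":[0,0,0]},{"grip":1,"delta_pos":[0,0,-1],"rotation":[0,0,0]},{"grip":1,"delta_pos":[0,0,-1],"rotation":[0,0,0]}]'
python3 - <<'E'
from h import *
snap("wrist","w11")
for n in("w3","w4","w8","w11"):
    c=load(n)["color"].astype(int)[360:405,280:370];m=(c[:,:,0]>90)&(c[:,:,1]<50)&(c[:,:,2]<50);print(n,m.sum(),np.argwhere(m).min(0),np.argwhere(m).max(0))
print(delta([.607,-.40,.15],89.5))
E
```

```text
clock: 48.8
tool_pos: [0.5417, 0.0023, 0.0864]
orientation: [-179.9, -0.3, -176.4]
force: [0.4, 0.5, -2.8]
opening: 0.0447
gripper_force: 30.0
clock: 49.2
tool_pos: [0.547, 0.0034, 0.1926]
orientation: [179.9, 0.4, -176.4]
force: [1.2, 0.2, -3.2]
opening: 0.0452
gripper_force: 30.0
w3 1018 [16 20] [38 66]
w4 87 [16 21] [17 67]
w8 99 [11 23] [13 69]
w11 88 [14 22] [15 67]
(array([-0.358, -4.063,  0.398]), array([0.001, 0.003, 0.046]))
```

```bash
python3 -m creep '[{"grip":1,"delta_pos":[-0.03,-0.3,0],"rotation":[0,0,0]},{"grip":1,"delta_pos":[-0.06,-0.7,0],"rotation":[0,0,0]},{"grip":1,"delta_pos":[-0.09,-1,0],"rotation":[0,0,0]}]'
python3 -m creep '[{"grip":1,"delta_pos":[-0.04,-0.4,0],"rotation":[0,0,0]},{"grip":1,"delta_pos":[-0.08,-0.8,0],"rotation":[0,0,0]},{"grip":1,"delta_pos":[-0.09,-1,0],"rotation":[0,0,0]}]'
python3 -m creep '[{"grip":1,"delta_pos":[-0.04,-0.4,0],"rotation":[0,0,0]},{"grip":1,"delta_pos":[-0.08,-0.8,0],"rotation":[0,0,0]},{"grip":1,"delta_pos":[-0.09,-1,0],"rotation":[0,0,0]}]'
python3 -m creep '[{"grip":1,"delta_pos":[-0.04,-0.4,0],"rotation":[0,0,0.02]},{"grip":1,"delta_pos":[-0.07,-0.8,0],"rotation":[0,0,0.046]},{"grip":1,"delta_pos":[-0.07,-1,0.1],"rotation":[0,0,0.046]},{"grip":1,"delta_pos":[-0.07,-1,0.4],"rotation":[0,0,0.046]},{"grip":1,"delta_pos":[-0.07,-1,0.4],"rotation":[0,0,0.046]}]'
python3 - <<'E'
from h import *
print(delta([.607,-.398,.050],89.5))
E
```

```text
clock: 49.55
tool_pos: [0.5589, -0.0978, 0.1868]
orientation: [-180.0, -0.1, -176.4]
force: [-0.0, -0.1, -2.6]
opening: 0.0451
gripper_force: 30.0
clock: 49.85
tool_pos: [0.5743, -0.1984, 0.1862]
orientation: [180.0, -0.2, -176.5]
force: [-0.4, 0.1, -3.5]
opening: 0.0448
gripper_force: 30.0
clock: 50.15
tool_pos: [0.5895, -0.2976, 0.1858]
orientation: [180.0, -0.2, -176.5]
force: [-0.1, 0.4, -3.7]
opening: 0.0447
gripper_force: 30.0
clock: 50.65
tool_pos: [0.5997, -0.3932, 0.1412]
orientation: [179.7, -0.5, 179.3]
force: [-0.0, 0.5, -4.2]
opening: 0.0448
gripper_force: 30.0
(array([-0.082, -0.052,  0.911]), array([ 0.003, -0.006, -0.002]))
```

```bash
python3 -m creep '[{"grip":1,"delta_pos":[-0.05,-0.02,0.2],"rotation":[0,0,0]},{"grip":1,"delta_pos":[-0.05,-0.02,0.5],"rotation":[0,0,0]},{"grip":1,"delta_pos":[-0.05,-0.02,0.75],"rotation":[0,0,0]},{"grip":1,"delta_pos":[-0.05,-0.02,0.85],"rotation":[0,0,0]},{"grip":1,"delta_pos":[-0.05,-0.02,0.88],"rotation":[0,0,0]}]'
python3 -m creep '[{"grip":1,"delta_pos":[0,0,0.03],"rotation":[0,0,0]},{"grip":1,"delta_pos":[0,0,0.06],"rotation":[0,0,0]},{"grip":1,"delta_pos":[0,0,0.08],"rotation":[0,0,0]},{"grip":1,"delta_pos":[0,0,0.08],"rotation":[0,0,0]}]'
python3 -m creep '[{"grip":1,"delta_pos":[0,0,0.02],"rotation":[0,0,0]},{"grip":1,"delta_pos":[0,0,0.04],"rotation":[0,0,0]},{"grip":1,"delta_pos":[0,0,0.04],"rotation":[0,0,0]},{"grip":1,"delta_pos":[0,0,0.04],"rotation":[0,0,0]}]'

```

```text
clock: 51.15
tool_pos: [0.6076, -0.3956, 0.0593]
orientation: [180.0, -0.1, 179.5]
force: [-0.0, 0.2, -3.2]
opening: 0.045
gripper_force: 30.0
clock: 51.55
tool_pos: [0.6083, -0.3964, 0.0531]
orientation: [-180.0, 0.0, 179.5]
force: [-0.2, -1.0, -3.2]
opening: 0.0447
gripper_force: 30.0
clock: 51.95
tool_pos: [0.6081, -0.3963, 0.0485]
orientation: [180.0, -0.0, 179.5]
force: [0.7, 0.4, -3.1]
opening: 0.0448
gripper_force: 30.0
```

```bash
python3 -m creep '[{"grip":1,"delta_pos":[0,0,0.02],"rotation":[0,0,0]},{"grip":1,"delta_pos":[0,0,0.03],"rotation":[0,0,0]},{"grip":1,"delta_pos":[0,0,0.03],"rotation":[0,0,0]}]'
python3 -m creep '[{"grip":1,"delta_pos":[0,0,0.02],"rotation":[0,0,0]},{"grip":1,"delta_pos":[0,0,0.02],"rotation":[0,0,0]},{"grip":1,"delta_pos":[0,0,0.02],"rotation":[0,0,0]}]'

```

```text
clock: 52.25
tool_pos: [0.608, -0.3962, 0.0452]
orientation: [180.0, -0.0, 179.5]
force: [0.2, 0.3, -3.9]
opening: 0.0449
gripper_force: 30.0
clock: 52.55
tool_pos: [0.6082, -0.3964, 0.0448]
orientation: [-180.0, 0.0, 179.5]
force: [-2.1, 2.1, 5.8]
opening: 0.0452
gripper_force: 30.0
```

```bash
python3 -m creep '[{"grip":0.7,"delta_pos":[0,0,0],"rotation":[0,0,0]},{"grip":0.33,"delta_pos":[0,0,0],"rotation":[0,0,0]},{"grip":0.33,"delta_pos":[0,0,0],"rotation":[0,0,0]},{"grip":0.33,"delta_pos":[0,0,0],"rotation":[0,0,0]}]'
python3 -m creep '[{"grip":0.33,"delta_pos":[0,0,-0.2],"rotation":[0,0,0]},{"grip":0.33,"delta_pos":[0,0,-0.6],"rotation":[0,0,0]},{"grip":0,"delta_pos":[0,0,-1],"rotation":[0,0,0]}]'
python3 -m creep '[{"grip":0,"delta_pos":[0,0,-0.4],"rotation":[0,0,0]},{"grip":0,"delta_pos":[-0.1,0.4,-0.4],"rotation":[0,0,0]},{"grip":0,"delta_pos":[-0.15,0.9,-0.4],"rotation":[0,0,0]},{"grip":0,"delta_pos":[-0.15,1,-0.4],"rotation":[0,0,0]}]'
python3 -m creep '[{"grip":0,"delta_pos":[-0.1,0.5,0],"rotation":[0,0,0]},{"grip":0,"delta_pos":[-0.15,1,0],"rotation":[0,0,0]},{"grip":0,"delta_pos":[-0.15,1,0],"rotation":[0,0,0]}]'
python3 -m creep '[{"grip":0,"delta_pos":[-0.1,0.5,0],"rotation":[0,0,-0.04]},{"grip":0,"delta_pos":[-0.15,1,0],"rotation":[0,0,-0.046]},{"grip":0,"delta_pos":[-0.15,1,0],"rotation":[0,0,-0.046]}]'
python3 -m creep '[{"grip":0,"delta_pos":[0,0.4,0],"rotation":[0,0,0]},{"grip":0,"delta_pos":[0,0.8,0],"rotation":[0,0,0]},{"grip":0,"delta_pos":[0,1,0],"rotation":[0,0,0]},{"grip":0,"delta_pos":[0,1,0],"rotation":[0,0,0]}]'
python3 - <<'E'
from h import *
s=snap("top","t12");cv2.imwrite("pics/t12c.png",cv2.resize(s["color"][130:320,130:550,::-1],None,fx=1.9,fy=1.9,interpolation=cv2.INTER_CUBIC))
print(delta([.6675,.0118,.09],93.6))
E
```

```text
clock: 52.95
tool_pos: [0.6084, -0.3965, 0.0437]
orientation: [-180.0, 0.0, 179.5]
force: [0.1, 0.4, 0.4]
opening: 0.058
gripper_force: 0.0
clock: 53.25
tool_pos: [0.6077, -0.3962, 0.1437]
orientation: [180.0, -0.1, 179.5]
force: [1.7, -0.2, -0.2]
opening: 0.0629
gripper_force: 0.0
clock: 53.65
tool_pos: [0.6249, -0.2927, 0.1841]
orientation: [180.0, 0.1, 179.6]
force: [0.4, -0.1, -0.1]
opening: 0.0866
gripper_force: 0.0
clock: 53.95
tool_pos: [0.641, -0.1918, 0.1837]
orientation: [180.0, 0.0, 179.7]
force: [-0.1, -1.1, 1.4]
opening: 0.0877
gripper_force: 0.0
clock: 54.25
tool_pos: [0.6569, -0.0922, 0.1835]
orientation: [180.0, 0.0, -176.1]
force: [-0.6, -0.5, -0.2]
opening: 0.0875
gripper_force: 0.0
clock: 54.65
tool_pos: [0.6498, 0.0052, 0.1836]
orientation: [180.0, 0.0, -176.2]
force: [-0.4, -0.9, 0.4]
opening: 0.0879
gripper_force: 0.0
(array([-0.183,  0.067,  0.935]), array([-0.   ,  0.   ,  0.001]))
```

View pics/t12c.png

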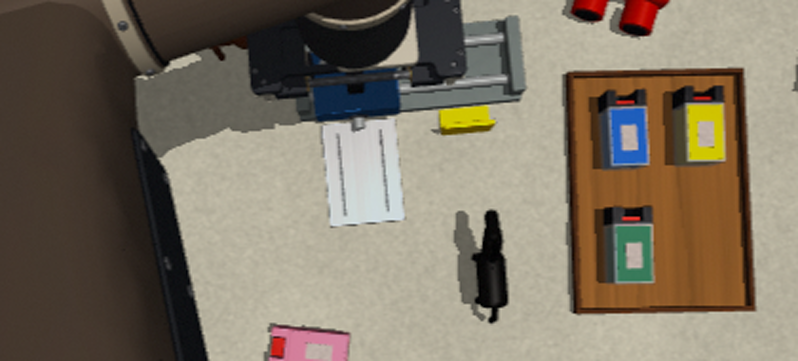

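All three keepers lie flat in the tray, and their plugs look recessed. Now I'll park the head.

```bash
python3 -m creep '[{"grip":0,"delta_pos":[-0.18,0.07,0.1],"rotation":[0,0,0]},{"grip":0,"delta_pos":[-0.18,0.07,0.4],"rotation":[0,0,0]},{"grip":0,"delta_pos":[-0.18,0.07,0.75],"rotation":[0,0,0]},{"grip":0,"delta_pos":[-0.18,0.07,0.93],"rotation":[0,0,0]},{"grip":0.6,"delta_pos":[-0.18,0.07,0.93],"rotation":[0,0,0]}]'
python3 -m creep '[{"grip":1,"delta_pos":[0,0,0],"rotation":[0,0,0]},{"grip":1,"delta_pos":[0,0,0],"rotation":[0,0,0]},{"grip":1,"delta_pos":[0,0,0],"rotation":[0,0,0]},{"grip":1,"delta_pos":[0,0,0],"rotation":[0,0,0]},{"grip":1,"delta_pos":[0,0,0],"rotation":[0,0,0]}]'
python3 -m creep '[{"grip":1,"delta_pos":[0,0,0],"rotation":[0,0,0]},{"grip":1,"delta_pos":[0,0,0],"rotation":[0,0,0]},{"grip":1,"delta_pos":[0,0,0],"rotation":[0,0,0]},{"grip":1,"delta_pos":[0,0,0],"rotation":[0,0,0]},{"grip":1,"delta_pos":[0,0,0],"rotation":[0,0,0]}]'

```

```text
clock: 55.2
tool_pos: [0.6652, 0.0094, 0.0871]
orientation: [-179.9, -0.3, -176.5]
force: [-0.0, -0.5, 0.6]
opening: 0.0841
gripper_force: 0.0
clock: 55.7
tool_pos: [0.6675, 0.0112, 0.0913]
orientation: [180.0, 0.1, -176.4]
force: [0.2, 0.1, 0.3]
opening: 0.0449
gripper_force: 0.0
clock: 56.2
tool_pos: [0.6672, 0.0109, 0.0906]
orientation: [-180.0, -0.0, -176.4]
force: [0.1, -2.7, 0.5]
opening: 0.0198
gripper_force: 30.0
```

Pinched. Sliding 130 mm along -y.

```bash
python3 -m creep '[{"grip":1,"delta_pos":[0,-0.1,0],"rotation":[0,0,0]},{"grip":1,"delta_pos":[0,-0.25,0],"rotation":[0,0,0]},{"grip":1,"delta_pos":[0,-0.42,0],"rotation":[0,0,0]},{"grip":1,"delta_pos":[0,-0.58,0],"rotation":[0,0,0]},{"grip":1,"delta_pos":[0,-0.65,0],"rotation":[0,0,0]}]'
python3 -m creep '[{"grip":1,"delta_pos":[0,-0.12,0],"rotation":[0,0,0]},{"grip":1,"delta_pos":[0,-0.26,0],"rotation":[0,0,0]},{"grip":1,"delta_pos":[0,-0.4,0],"rotation":[0,0,0]},{"grip":1,"delta_pos":[0,-0.52,0],"rotation":[0,0,0]},{"grip":1,"delta_pos":[0,-0.58,0],"rotation":[0,0,0]}]'
python3 -m creep '[{"grip":1,"delta_pos":[0,-0.04,0],"rotation":[0,0,0]},{"grip":1,"delta_pos":[0,-0.08,0],"rotation":[0,0,0]},{"grip":1,"delta_pos":[0,-0.08,0],"rotation":[0,0,0]}]'

```

```text
clock: 56.7
tool_pos: [0.6717, -0.0534, 0.0906]
orientation: [179.9, 0.1, -176.4]
force: [-0.2, 5.9, 0.1]
opening: 0.0198
gripper_force: 30.0
clock: 57.2
tool_pos: [0.6757, -0.1112, 0.0906]
orientation: [179.9, 0.1, -176.4]
force: [1.7, 5.6, 0.0]
opening: 0.0197
gripper_force: 30.0
clock: 57.5
tool_pos: [0.6762, -0.1185, 0.0906]
orientation: [179.9, 0.1, -176.4]
force: [2.5, 6.6, -0.6]
opening: 0.0192
gripper_force: 30.0
```

```bash
python3 -m creep '[{"grip":1,"delta_pos":[0,-0.02,0],"rotation":[0,0,0]},{"grip":1,"delta_pos":[0,-0.03,0],"rotation":[0,0,0]},{"grip":1,"delta_pos":[0,-0.03,0],"rotation":[0,0,0]}]'
python3 -m creep '[{"grip":1,"delta_pos":[0,-0.02,0],"rotation":[0,0,0]},{"grip":1,"delta_pos":[0,-0.03,0],"rotation":[0,0,0]},{"grip":1,"delta_pos":[0,-0.03,0],"rotation":[0,0,0]}]'

```

```text
clock: 57.8
tool_pos: [0.6762, -0.1186, 0.0906]
orientation: [179.8, 0.1, -176.3]
force: [-0.4, 16.9, 2.9]
opening: 0.0199
gripper_force: 30.0
clock: 58.1
tool_pos: [0.6762, -0.1188, 0.0906]
orientation: [179.6, 0.1, -176.3]
force: [-3.1, 30.1, 6.9]
opening: 0.0196
gripper_force: 30.0
```

Fully parked. Now I'll relax the force, release, lift clear and inspect.

```bash
python3 -m creep '[{"grip":1,"delta_pos":[0,0.06,0],"rotation":[0,0,0]},{"grip":0.7,"delta_pos":[0,0.06,0],"rotation":[0,0,0]},{"grip":0.3,"delta_pos":[0,0.06,0],"rotation":[0,0,0]},{"grip":0.3,"delta_pos":[0,0.06,0],"rotation":[0,0,0]},{"grip":0.3,"delta_pos":[0,0.06,0],"rotation":[0,0,0]}]'
python3 -m creep '[{"grip":0.3,"delta_pos":[0,0,-0.3],"rotation":[0,0,0]},{"grip":0.3,"delta_pos":[0,0,-0.7],"rotation":[0,0,0]},{"grip":0.3,"delta_pos":[0,0,-1],"rotation":[0,0,0]}]'
python3 -m creep '[{"grip":0.3,"delta_pos":[0,0.3,-0.3],"rotation":[0,0,0]},{"grip":0.3,"delta_pos":[0,0.7,-0.3],"rotation":[0,0,0]},{"grip":0.3,"delta_pos":[0,1,-0.3],"rotation":[0,0,0]}]'
python3 -m creep '[{"grip":0.3,"delta_pos":[0,0.4,0],"rotation":[0,0,0]},{"grip":0.3,"delta_pos":[0,0.8,0],"rotation":[0,0,0]},{"grip":0.3,"delta_pos":[0,1,0],"rotation":[0,0,0]}]'
python3 -m creep '[{"grip":0.3,"delta_pos":[0,0.4,0],"rotation":[0,0,0]},{"grip":0.3,"delta_pos":[0,0.8,0],"rotation":[0,0,0]},{"grip":0.3,"delta_pos":[0,1,0],"rotation":[0,0,0]},{"grip":0.3,"delta_pos":[0,1,0],"rotation":[0,0,0]}]'
python3 - <<'E'
from h import *
s=snap("top","t13")["color"][130:310,270:540];g=snap("scene","s13")["color"][150:330,80:420]
im=np.vstack([cv2.resize(s,(450,300),interpolation=2),cv2.resize(g,(450,240),interpolation=2)]);cv2.imwrite("pics/c13.png",im[:,:,::-1])
E
```

```text
clock: 58.6
tool_pos: [0.6751, -0.1203, 0.0905]
orientation: [-180.0, -0.0, -176.4]
force: [-0.2, 0.1, 0.4]
opening: 0.0444
gripper_force: 0.0
clock: 58.9
tool_pos: [0.6756, -0.1204, 0.1927]
orientation: [-180.0, 0.1, -176.4]
force: [0.4, 0.7, 0.8]
opening: 0.061
gripper_force: 0.0
clock: 59.2
tool_pos: [0.6693, -0.0189, 0.2221]
orientation: [180.0, 0.1, -176.5]
force: [-0.2, -0.2, -1.0]
opening: 0.0616
gripper_force: 0.0
clock: 59.5
tool_pos: [0.6625, 0.0823, 0.2206]
orientation: [180.0, 0.0, -176.3]
force: [0.8, 0.9, 0.4]
opening: 0.0612
gripper_force: 0.0
clock: 59.9
tool_pos: [0.6564, 0.1819, 0.2202]
orientation: [-180.0, -0.0, -176.3]
force: [-0.0, 0.4, 0.7]
opening: 0.0616
gripper_force: 0.0
```

View pics/c13.png

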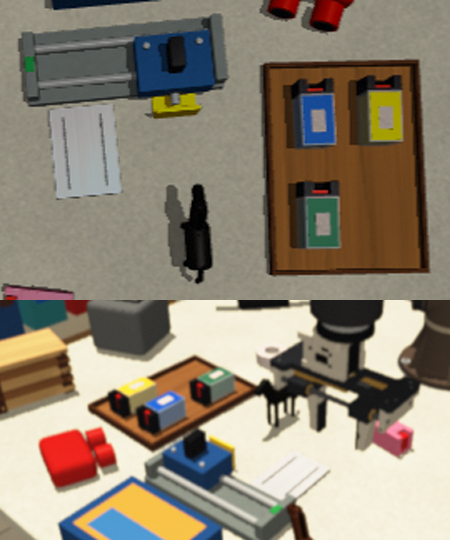

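The head is parked against the right block with the plunger behind the guard, and all three keepers are flat in the tray with recessed plugs.

```bash
python3 -c "
from plant import ctrl
print(ctrl.close_job())"
```

```text
the job is handed in; nothing more can be done
None
```

I handed the job in at about 60 s: the green, blue and yellow keepers (orange was absent) look locked in the camera views and lie flat in the tray, and the head is parked behind its guard; no verdict was returned.

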